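Photograph a carved printing block

TASK

Photograph the carved printing block: draw it up out of its deep, narrow bin along its slope, and stand it on the sloping rest in front of the camera, square and centred, leaning back on the board with the carved side to the camera, and let go of it. Then half-press the key of the camera's desk release to its first click and hold it there for a full second to focus, press the key all the way down to take the picture, and let the key come back up. Do not take a picture before the block is on the rest, and leave the other things on the table where they are.

Things in the scene. Friction and masses are not known exactly. Their poses are not given: they have to be found in the camera images.
- block: Printing block: brown wood panel 100 wide, 160 long, 9 mm thick, 70-160 g, dark carving on one broad face. Origin: middle of its lower end; z up its length, y along its width, x out of the carved face (faces at +-4.5 mm). Starts leaning in the bin 26 deg from upright, top to the bin's -x, carved face up, foot by the +x wall, plain face on the -x rim, top 65 mm past that rim.
- bin: Fixed light-wood bin, deep and narrow: outside 62 (x) x 128 (y) x 91 mm tall, walls and floor 6 mm, open on top. Origin: centre of the underside; z up. The +x rim has a lip folded 10 mm inward (6 mm thick), so that the block's foot catches under it if the block is lifted straight up: draw the block out along its own slope.
- rig: Fixed wooden sloping rest, with a black camera on the same rail (x 205 to 310 mm, 155 mm tall). Origin on the table under the line where back board and ledge meet (32 mm up); x to the camera, z up. Board 150 wide (y), 12 thick, 85 mm up its slope, leaning 0.35 rad, top to -x. Ledge square to the board, 24 mm deep, then a lip 8 mm high. A block placed here stands 75 mm above the board.
- seat (a point): On the rest's ledge, middle of its width, 4.5 mm out from the board: where the block's origin lies when it stands centred with its plain face flat on the board (4 mm along the rig's x, 33.5 mm above the table).
- foot: Fixed foot of the camera's desk release: steel plate 130 (x) x 160 (y) mm with a black collar 92 x 122, 40 mm tall. Origin: centre of the underside; z up. The grey housing rises from it by an unreported amount. On top, centred over this origin and turned with it, is one metal key 44 (x) x 64 (y) mm; its top is at rest 85 to 105 mm above the table, 17 mm above the housing's rim.
- key_half (a joint): First stage of the key: 0 at rest to 0.005 m at the first click, straight down; springs back. Starts to move at about 1 N, reaches its stop (the click) at about 4 N.
- key_full (a joint): Second stage of the key: 0 until the first is at its stop, then 0.005 m further down; springs back. Stiffer: gives from about 9 N, fully down at about 13.5 N. Between 4 and 8.5 N the key stands still at the first click.
- spool: Bystander: a paper-wound thread spool, 68 mm across the foot and 150 mm tall, standing. Origin at its underside, z up.
- mug: Bystander: a white mug, 80 mm across and 95 mm tall, handle to its +y. Origin at its underside, z up.
- ink_jar: Bystander: a glass ink jar, 68 mm across, 85 mm tall. Origin at its underside, z up.
- ink_bottle: Bystander: a white plastic bottle, 60 mm across, 150 mm tall. Origin at its underside, z up.
- spare_block: Bystander: another carved wood block lying flat, 90 x 130 x 18 mm. Origin at its underside, z up.
- brush: Bystander: a 200 mm brush lying on the table. Origin at its underside, z up.
- brayer: Bystander: a hand ink roller lying on the table: rubber roller 36 mm across and 90 mm wide, wooden handle, about 150 mm long in all. Origin at its underside, z up.
Mind the look-alikes: they are no part of the job. What is shaped like the block but turquoise is not meant.

How it is judged:
By the outcome, as a careful person would: the job done as asked, in the order asked, and still so for the second after the job is handed in, with the robot touching nothing.
It also fails if it takes over 58 s, if anything falls off the work surface, if the arm or the gripper's body presses on something with over 40 N, if the wrist force passes 120 N, or if a joint passes its speed limit or range.

ROBOT

A 6-joint arm with a two-finger parallel gripper is mounted at the origin on the work surface. World frame = base frame: x ahead of the robot, y to its left, z up, the work surface at z = 0. Lengths are in m, angles in rad, forces in N, time in s.
With the tool pointing down it reaches from about 0.325 to 0.9 m from the base axis. Payload 3.5 kg.
Tool frame: the origin (TCP) lies on the centre line of the jaws, within the pads' length; the fingertips stand 19 mm ahead of it and the grasp point (between the pads) is the TCP; z points along the fingers, y is the line along which they close (so a half turn about z gives the same grasp; the last joint's range is limited). The gripper opens to 85 mm and grips with 20 to 120 N. Pads are 22 mm wide; open, the fingers measure 114 mm over their backs; the gripper's body (76 mm by 85 mm) begins 54 mm behind the grasp point. The pads swing forward as they close: fully open they stand 13 mm farther back than shut.
Start: joints at [1.176, 0.276, -0.026, 1.268, 0, 1.467], TCP at [0.18, 0.599, 0.25] pointing down, gripper open.
Joint ranges: [-3.12, 3.12], [-0.85, 1.88], [-1.08, 1.24], [-1.95, 2.15], [-1.57, 1.53], [-3.14, 3.14]. Speed limits (rad/s): [2.57, 2.57, 3.14, 3.14, 3.14, 3.14].

INTERFACE

Orientations are given as a unit quaternion [x, y, z, w].
In Python, from rig import ctrl gives the robot as it stands.
- The arm moves only by the tool step_arm, never from a script. Its argument "targets" is a list of rows, each an object of numbers: "claw": the opening, from 0 (shut) to 1 (fully open); "tx", "ty", "tz": the shift along the tool's x, y, z in units of 300 mm (1.0 is 300 mm); "yaw": the turn about the tool's z in units of pi/4 rad (1.0 is pi/4 rad). In form: [{"claw": .., "tx": .., "ty": .., "tz": .., "yaw": ..}, ...]. A call has exactly 8 rows; each row shifts and turns the commanded pose from where the row before left it, along the tool's axes as they then stand; what a row does not reach is not made up. A row lasts 1/10 s, in which the tool goes at most 50 mm and 8.59 degrees, less where a joint would pass 70% of its speed; a pose out of reach is approached as far as the arm can. A call with a number of a shift or a turn outside -1 to 1 is refused whole. A call with a gripper value outside its range is refused whole. The fingers move at their own pace and stop on an object; "grip_force" is the grip in N (left out, the last holds). Time passes only in rows, so rows that do not move let the fingers close, or fill a call up. It gives the time, the measured TCP pose, the force, the opening and the grip force at its end, in the units of the state.
- ctrl.sense(): the state, without advancing time (a new reading comes with each control period).
- ctrl.get_image(name): name is "side" or "top" or "wrist"; returns (picture, depth): 420x560x3 uint8, red, green, blue; 420x560 float32, m along the optical axis (not along the pixel's ray), 0 where there is no reading.
- ctrl.calibration(name): a dict with "fov_y" (degrees; the focal length in pixels is half the picture's height over the tangent of half this angle, whatever the lens; pixels are square), "cx", "cy" (the principal point, pixels), "world_from_camera" (4x4, takes a point from camera to world coordinates); the wrist camera has in their place "mount" (4x4, takes a point from camera to tool coordinates, whose origin is the TCP and whose axes are the flange's). Camera axes: x right, y down, z forward; pixel columns grow to the right and rows downward; lengths in m; the calibration is good to about 2 mm. A picture is of the moment at which its call begins: read the wrist's pose just before it. calibration takes no time and is no camera call.
- ctrl.job_done(): hands the job in; it is judged then, once.
The state is a dict: "time": time; "joints": joint angles; "qvel": joint speeds; "joint_efforts": joint torques, N m; "tcp_pos": TCP position; "ee_rot": TCP orientation; "ft_force": force on the tool from outside, world axes, zero at the start; "ft_torque": the same for the moment, N m; "finger_gap": finger opening in m; "gripper_force": force on a finger pad.
Only numpy, scipy, OpenCV 4.12 (cv2) and the standard library are available. Lean on these libraries where they do the work, as an engineer would, in place of code of your own. Each camera call takes 0.05 s, during which the arm holds its last target. There are 200 camera calls.

## Working session

There is one attempt and no reset: what is moved stays moved. The work goes in short steps, Python scripts to look and compute and a tool call to move; the robot and the scene stay as the last step left them, time stands still between calls to the robot, and variables do not carry over. Pictures are saved under pics/ and viewed, at most 10 in all, crops included, and the job is handed in when it is done.

Besides the shell and the picture viewer there is one more tool, called after "Call:" as a command line: name --argument value ..., lists and objects as JSON in quotes. step_arm: Moves the arm, as the interface text tells. Shifts and turns lie within -1 to 1; 1 stands for 300 mm of shift or pi/4 rad of turn. Its arguments: {"type":"object","properties":{"targets":{"type":"array"},"grip_force":{"type":"number"}},"required":["targets"]}

```bash
ls; mkdir -p pics
cat > h.py <<'E'
import numpy as np, cv2
from rig import ctrl
from scipy.spatial.transform import Rotation as R
def cam(n):
    c=ctrl.calibration(n); f=210/np.tan(np.radians(c['fov_y'])/2)
    if 'mount' in c:
        s=ctrl.sense(); T=np.eye(4); T[:3,:3]=R.from_quat(s['ee_rot']).as_matrix(); T[:3,3]=s['tcp_pos']; M=T@np.array(c['mount'])
    else: M=np.array(c['world_from_camera'])
    return f,c['cx'],c['cy'],M
def shot(n,save=None):
    K=cam(n); im,d=ctrl.get_image(n)
    if save: cv2.imwrite(f'pics/{save}.png',im[:,:,::-1])
    np.savez(f'{save or n}.npz',im=im,d=d,f=K[0],cx=K[1],cy=K[2],M=K[3])
    return im,d,K
def load(n):
    z=np.load(n+'.npz'); return z['im'],z['d'],(float(z['f']),float(z['cx']),float(z['cy']),z['M'])
def cloud(d,K):
    f,cx,cy,M=K; v,u=np.mgrid[:d.shape[0],:d.shape[1]]
    P=np.stack([(u-cx)/f*d,(v-cy)/f*d,d],-1)
    P=P@M[:3,:3].T+M[:3,3]; P[d==0]=np.nan; return P
def st():
    s=ctrl.sense(); print({k:np.round(s[k],4).tolist() for k in ('time','joints','tcp_pos','ee_rot','ft_force','finger_gap','gripper_force')})
E
python3 - <<'E'
from h import *
st()
ims=[]
for n in ('side','top','wrist'):
    im,d,K=shot(n,n+'0'); ims.append(im); print(n,K[0],np.round(K[3],3).tolist())
print(ctrl.calibration('wrist'))
E
```

```text
pics
{'time': 0.0, 'joints': [1.1756, 0.2772, -0.0279, 1.268, -0.0, 1.4674], 'tcp_pos': [0.1795, 0.5979, 0.2491], 'ee_rot': [0.1454, 0.9894, -0.0011, -0.0003], 'ft_force': [-0.2521, -0.2413, 0.2826], 'finger_gap': 0.0855, 'gripper_force': 0.0}
side 400.26311828469443 [[0.907, -0.311, 0.285, 0.163], [-0.421, -0.665, 0.617, -0.788], [-0.002, -0.679, -0.734, 1.002], [0.0, 0.0, 0.0, 1.0]]
top 522.9620554708065 [[0.016, -0.975, 0.22, 0.188], [-1.0, -0.016, -0.0, 0.016], [0.004, -0.22, -0.975, 1.645], [0.0, 0.0, 0.0, 1.0]]
wrist 362.29998128027785 [[0.288, 0.92, 0.265, 0.113], [0.958, -0.276, -0.082, 0.618], [-0.002, 0.277, -0.961, 0.371], [0.0, 0.0, 0.0, 1.0]]
{'fov_y': 60.19574966296402, 'cx': 279.4391963055404, 'cy': 211.34712243317895, 'mount': array([[-5.60590409e-04, -9.60676309e-01, -2.77670156e-01,
         6.89786997e-02],
       [ 9.99999829e-01, -5.84122060e-04,  2.02366667e-06,
        -5.04223885e-04],
       [-1.64137352e-04, -2.77670108e-01,  9.60676472e-01,
        -1.21688792e-01],
       [ 0.00000000e+00,  0.00000000e+00,  0.00000000e+00,
         1.00000000e+00]])}
```

View pics/top0.png

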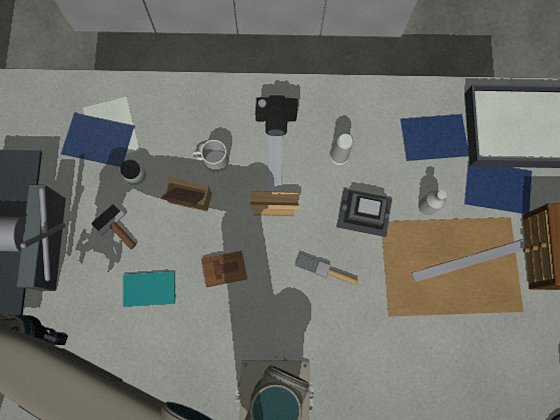

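View pics/side0.png

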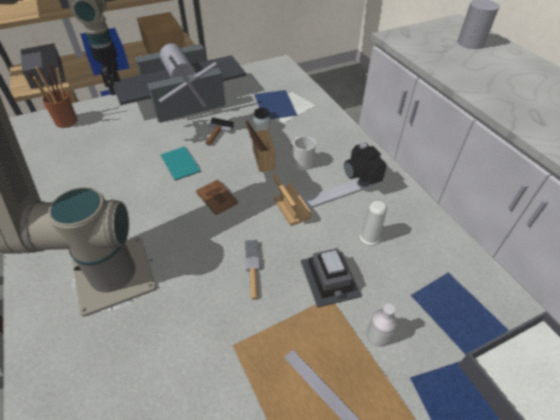

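The top view shows the bin with the block near (187,193), the rest at (274,204) with the camera at (277,110), and the release at (365,210). In the side view the bin is at (262,150), the rest at (292,203) and the key at (331,262). Next I'll zoom in and check heights.

Run:
```python
from h import *
im,d,K=load('top0'); P=cloud(d,K)
a=cv2.resize(im[150:250,150:250],None,fx=4,fy=4,interpolation=cv2.INTER_CUBIC)
b=cv2.resize(im[160:260,300:400],None,fx=4,fy=4,interpolation=cv2.INTER_CUBIC)
im2,d2,K2=load('side0'); P2=cloud(d2,K2)
c=cv2.resize(im2[105:245,225:365],(560,560),interpolation=cv2.INTER_CUBIC)
w=np.hstack([a,cv2.resize(c,(400,400))]); cv2.imwrite('pics/z.png',w[:,:,::-1])
for nm,r in (('bin',(175,212,160,215)),('rig',(185,222,245,305)),('rel',(185,240,335,395))):
    Q=P[r[0]:r[1]:3,r[2]:r[3]:4]; print(nm); print((Q[...,2]*1000).round().astype(int))
# key
Q=P[180:240,335:395]; z=Q[...,2]; 
m=(z>np.nanmax(z)-.008); print('key top',np.nanmedian(z[m]),m.sum())
pts=Q[m][:,:2].astype(np.float32); print(cv2.minAreaRect(pts*1000))
m=z>.03; print('body',cv2.minAreaRect(Q[m][:,:2].astype(np.float32)*1000))
```

```text
bin
[[  3  -3   3  -3  -4  -2  -8  -1  -5  -8   6   9  -5  -4]
 [ -1  -4  91  92  -4   3   7   3  -4   0  -1  10  -2  -3]
 [ -2   1  92  94  91  96  94  95   7   7   0   2  -6   4]
 [  4   5  85  46  35  91  93  93  91  95  89   0   0   0]
 [  8   0  81  31  21  10  22  34  93  90  88  92  85  -1]
 [  5   2  69  55  48  47  31  24  10  21  25  89  74  -3]
 [  7  96 102 103  97  80  71  62  52  38  29  18  59  -3]
 [ -2 148 143 136 125 112 106 102  84  74  60  91  42  -1]
 [  1 144 149 149 157 142 142 123 116 110  68  96  29  -2]
 [  1   3   6  23  36 144 149 153 149 121  87  84  18  -6]
 [  1  -1  -1  -1  -4   3  16  31 156  62  75  72   6   4]
 [  2   1   1   2  -5   0  -4  -2   0  18  26  45  -1  -1]
 [  6   4  -3  -2   0   3  -2   2   7  -1 -10   3  -4  -5]]
rig
[[                  -3                   -7                    5
                     2                    8                    5
                     8                   10                   10
                     1                    0                   -1
                    -3                    7                   -7
[... 4715 characters left out ...]
1  73  64  37  11   0]
 [ -2   0  12  12   5   8  22  24  43  40  38  44  42   2   2]
 [  1   3  14   8   7  15   3   8   9   6  26  34  14   4   5]
 [  6   3  -1  -3  -5   8  13  13  15  19   7   7  11   2   0]
 [  0   3  -8   0  -4   3  -4  -2  -2  11   7   5  13  -1   4]
 [ -3   7   2   7  -1   2   3   1   0   1  -3  -1   3  -9  -2]
 [ -2  -1   1  -3   3  -1  -3   0  -1   6   4  -5   9  -4   1]]
key top 0.09461986141288481 128
((567.201416015625, -276.48675537109375), (61.489566802978516, 43.77193832397461), 81.97831726074219)
body ((565.788818359375, -275.9725341796875), (149.30043029785156, 93.9939193725586), 76.45349884033203)<stdin>:9: RuntimeWarning: invalid value encountered in cast
```

View pics/z.png

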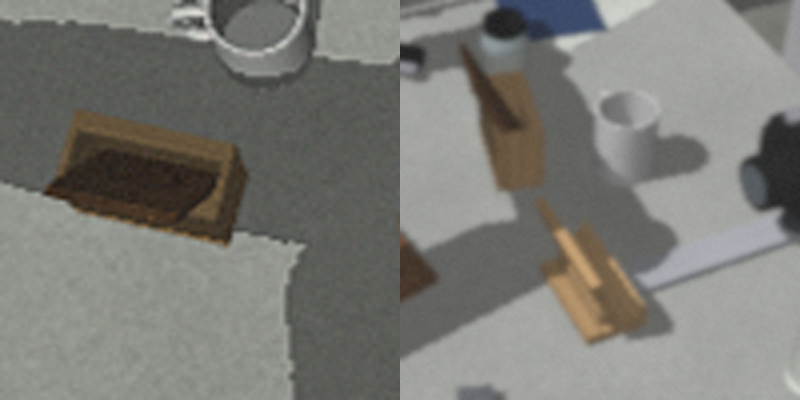

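View pics/wrist0.png

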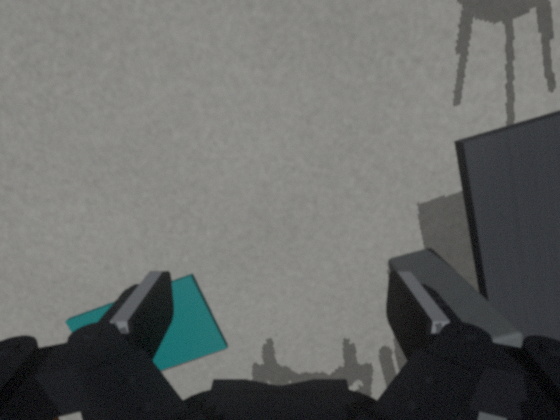

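The zoom shows the bin yawed slightly with the block's top edge toward the robot, running from about (45,190) to (185,215) in the crop. The rest stands almost square to the world. The wrist view shows only the turquoise decoy.

```bash
cat > m0.py <<'E'
from h import *
def line(p): # p Nx2
    c=p.mean(0); u,s,v=np.linalg.svd(p-c); return c,v[0]
im,d,K=load('top0'); P=cloud(d,K); hsv=cv2.cvtColor(im,cv2.COLOR_RGB2HSV)
def plane(Q):
    c=np.median(Q,0)
    for _ in range(6):
        n=np.linalg.svd(Q-c)[2][2]; r=(Q-c)@n; k=abs(r)<.008; Q=Q[k]; c=Q.mean(0)
    n*=np.sign(n[2]); return c,n,len(Q)
# block
R0=np.zeros(d.shape,bool); R0[178:215,155:215]=1
print('block hsv',hsv[196,180],'rim',hsv[183,185],hsv[207,190],'rig',hsv[200,275],hsv[195,275])
m=R0&(hsv[...,2]<75)&(P[...,2]>.09)&(hsv[...,1]>60)
c,n,k=plane(P[m]); print('block plane',c,n,k,'tilt',90-np.degrees(np.arccos(n[2])),'yaw',np.degrees(np.arctan2(n[1],n[0])))
z=P[m]; t=z[z[:,2]>.135]; print('top pts',t.mean(0),t.min(0),t.max(0))
for nm in ('top0','side0'):
    im,d,K=load(nm); P=cloud(d,K)
    # bin + block points
    B=(P[...,2]>.02)&(abs(P[...,0]-.60)<.13)&(abs(P[...,1]-.24)<.12)
    pts=P[B]; print(nm,'bin bbox',pts.min(0),pts.max(0))
    r=B&(abs(P[...,2]-.091)<.006); 
    print('rim rect',cv2.minAreaRect(P[r][:,:2].astype(np.float32)*1000))
    G=(P[...,2]>.022)&(abs(P[...,0]-.58)<.08)&(abs(P[...,1]-.0)<.12)
    print('rig rect',cv2.minAreaRect(P[G][:,:2].astype(np.float32)*1000), cv2.boundingRect(cv2.findNonZero(G.astype(np.uint8))))
    t=G&(P[...,2]>.098); print('rig top',line(P[t][:,:2]),t.sum(),P[t].min(0),P[t].max(0))
    C=(P[...,2]>.05)&(P[...,0]>.72)&(abs(P[...,1])<.12); print('cam mean',P[C].mean(0))
E
python3 m0.py
```

```text
block hsv [17 88 52] rim [ 18 109  98] [ 18 110 123] rig [ 18 100 107] [ 17 107 110]
block plane [0.57296217 0.2936886  0.13098055] [ 0.85391313 -0.18535856  0.48628652] 267 tilt 29.096795899688267 yaw -12.2471706333165
top pts [0.56320029 0.29729606 0.14910091] [0.54632105 0.24822365 0.1357804 ] [0.58043018 0.34498227 0.16263748]
top0 bin bbox [0.54632105 0.16638211 0.02000923] [0.72999469 0.35162393 0.16263748]
rim rect ((663.6875610351562, 263.5491943359375), (136.38833618164062, 186.235107421875), 68.77278137207031)
rig rect ((588.3367919921875, 13.620197296142578), (75.06060028076172, 149.37904357910156), 0.0766637995839119) (249, 191, 50, 24)
rig top (array([0.55817205, 0.01453535]), array([-0.00518719, -0.99998655])) 222 [ 0.55075226 -0.06056692  0.09808358] [0.56795886 0.08769295 0.11861283]
cam mean [0.85027761 0.01215395 0.13164459]
side0 bin bbox [0.5456825  0.15970404 0.02017918] [0.7294806  0.34870125 0.15829274]
rim rect ((665.7715454101562, 260.0063781738281), (144.33229064941406, 187.09678649902344), 68.07598876953125)
rig rect ((586.6375732421875, 9.427223205566406), (73.08534240722656, 155.76651000976562), 0.7559870481491089) (272, 174, 40, 47)
rig top (array([0.55668203, 0.00364739]), array([ 9.13621433e-04, -9.99999583e-01])) 158 [ 0.54985426 -0.06533543  0.09837184] [0.56392606 0.0859613  0.11626245]
cam mean [ 0.8490492  -0.00871499  0.12300165]
```

```bash
cat >> h.py <<'E'
def plan(tgt,xang,n,claw=1,p0=None,a0=None):
    """rows from current (or p0,a0) to tgt with tool-x heading xang (deg) in n rows"""
    s=ctrl.sense(); M=R.from_quat(s['ee_rot']).as_matrix()
    p=np.array(s['tcp_pos'] if p0 is None else p0,float); a=np.degrees(np.arctan2(M[1,0],M[0,0])) if a0 is None else a0
    da=(a-xang+180)%360-180; dp=(np.array(tgt)-p)/n
    for i in range(n):
        h=np.radians(a-da*i/n); x=np.array([np.cos(h),np.sin(h),0]); y=np.array([np.sin(h),-np.cos(h),0])
        print(f'tx {dp@x/.3:.3f} ty {dp@y/.3:.3f} tz {-dp[2]/.3:.3f} yaw {da/n/45:.3f}')
E
python3 -c "
from h import *
plan([.565,.297,.27],77.8,16)"
```

```text
tx -0.095 ty -0.037 tz -0.004 yaw 0.119
tx -0.098 ty -0.028 tz -0.004 yaw 0.119
tx -0.100 ty -0.019 tz -0.004 yaw 0.119
tx -0.101 ty -0.009 tz -0.004 yaw 0.119
tx -0.102 ty 0.000 tz -0.004 yaw 0.119
tx -0.101 ty 0.010 tz -0.004 yaw 0.119
tx -0.100 ty 0.019 tz -0.004 yaw 0.119
tx -0.098 ty 0.028 tz -0.004 yaw 0.119
tx -0.095 ty 0.037 tz -0.004 yaw 0.119
tx -0.091 ty 0.046 tz -0.004 yaw 0.119
tx -0.086 ty 0.054 tz -0.004 yaw 0.119
tx -0.081 ty 0.062 tz -0.004 yaw 0.119
tx -0.075 ty 0.069 tz -0.004 yaw 0.119
tx -0.068 ty 0.076 tz -0.004 yaw 0.119
tx -0.061 ty 0.082 tz -0.004 yaw 0.119
tx -0.053 ty 0.087 tz -0.004 yaw 0.119
```

Call:
step_arm --targets '[{"claw": 1,"tx": -0.095,"ty": -0.037,"tz": -0.004,"yaw": 0.119},{"claw": 1,"tx": -0.098,"ty": -0.028,"tz": -0.004,"yaw": 0.119},{"claw": 1,"tx": -0.1,"ty": -0.019,"tz": -0.004,"yaw": 0.119},{"claw": 1,"tx": -0.101,"ty": -0.009,"tz": -0.004,"yaw": 0.119},{"claw": 1,"tx": -0.102,"ty": 0,"tz": -0.004,"yaw": 0.119},{"claw": 1,"tx": -0.101,"ty": 0.01,"tz": -0.004,"yaw": 0.119},{"claw": 1,"tx": -0.1,"ty": 0.019,"tz": -0.004,"yaw": 0.119},{"claw": 1,"tx": -0.098,"ty": 0.028,"tz": -0.004,"yaw": 0.119}]'

```text
time: 0.95
tcp_pos: [0.3728, 0.447, 0.2596]
ee_rot: [0.498, 0.867, -0.0, -0.0]
ft_force: [0.5, 0.1, -0.4]
finger_gap: 0.0851
gripper_force: 0.0
```

Call:
step_arm --targets '[{"claw": 1,"tx": -0.095,"ty": 0.037,"tz": -0.004,"yaw": 0.119},{"claw": 1,"tx": -0.091,"ty": 0.046,"tz": -0.004,"yaw": 0.119},{"claw": 1,"tx": -0.086,"ty": 0.054,"tz": -0.004,"yaw": 0.119},{"claw": 1,"tx": -0.081,"ty": 0.062,"tz": -0.004,"yaw": 0.119},{"claw": 1,"tx": -0.075,"ty": 0.069,"tz": -0.004,"yaw": 0.119},{"claw": 1,"tx": -0.068,"ty": 0.076,"tz": -0.004,"yaw": 0.119},{"claw": 1,"tx": -0.061,"ty": 0.082,"tz": -0.004,"yaw": 0.119},{"claw": 1,"tx": -0.053,"ty": 0.087,"tz": -0.004,"yaw": 0.119}]'

```text
time: 1.75
tcp_pos: [0.5649, 0.2956, 0.2691]
ee_rot: [0.781, 0.625, -0.0, -0.0]
ft_force: [-0.2, 0.4, -0.0]
finger_gap: 0.0854
gripper_force: 0.0
```

Run:
```python
from h import *
st(); im,d,K=shot('wrist','w1'); st()
```

```text
{'time': 1.75, 'joints': [0.3807, 0.2908, 0.0322, 1.313, 0.0001, 2.1717], 'tcp_pos': [0.5649, 0.2956, 0.2691], 'ee_rot': [0.7805, 0.6251, -0.0004, -0.0002], 'ft_force': [-0.1732, 0.4174, -0.0084], 'finger_gap': 0.0854, 'gripper_force': 0.0}
{'time': 1.8, 'joints': [0.3758, 0.2931, 0.0353, 1.3108, -0.0034, 2.1733], 'tcp_pos': [0.569, 0.2928, 0.2691], 'ee_rot': [0.7826, 0.6226, 0.0006, 0.002], 'ft_force': [4.4605, -0.63, -0.7282], 'finger_gap': 0.0852, 'gripper_force': 0.0}
```

View pics/w1.png

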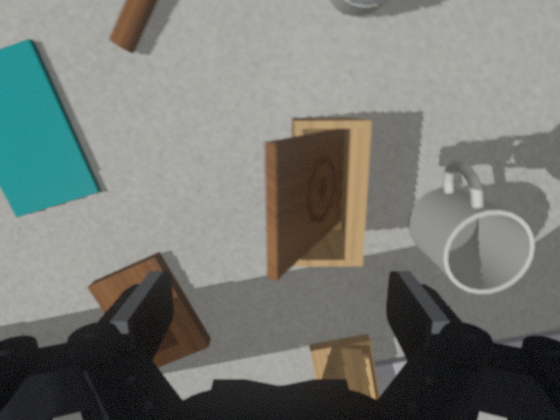

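The wrist view shows the block's top end as a vertical strip from about (272,143) to (273,277), nearly parallel to the pads. The bin rim is on the right at x≈360. Next I'll turn that strip into world coordinates.

Run:
```python
from h import *
im,d,K=load('w1'); P=cloud(d,K); f,cx,cy,M=K
def ray(u,v,z):
    r=M[:3,:3]@np.array([(u-cx)/f,(v-cy)/f,1]); o=M[:3,3]; return o+r*(z-o[2])/r[2]
Q=P[150:265,282:335].reshape(-1,3); Q=Q[np.isfinite(Q[:,0])]; Q=Q[Q[:,2]>.06]
c=np.median(Q,0)
for _ in range(5):
    n=np.linalg.svd(Q-c)[2][2]; k=abs((Q-c)@n)<.006; Q=Q[k]; c=Q.mean(0)
n*=np.sign(n[2]); print('plane',c,n,len(Q),'tilt',np.degrees(np.arcsin(n[2])),'yaw',np.degrees(np.arctan2(n[1],n[0])))
g=cv2.cvtColor(im,cv2.COLOR_RGB2GRAY)
for v in (160,180,200,220,240,260): print(v,g[v,258:290].tolist())
E=P[150:265,269:277].reshape(-1,3); print('end strip',np.nanmedian(E,0))
a=[ray(u,v,.152) for u,v in ((267,143),(268,277),(279,142),(279,270))]; print(np.round(a,4))
# bin rim right outer edge
print('rim',np.round([ray(371,120,.091),ray(363,266,.091)],4))
```

```text
plane [0.58373727 0.28397406 0.10569605] [ 0.87690114 -0.18692755  0.44283461] 4669 tilt 26.284880622866606 yaw -12.033532192650558
160 [164, 166, 168, 167, 162, 154, 143, 127, 117, 104, 104, 100, 101, 105, 101, 103, 99, 95, 80, 74, 64, 65, 64, 58, 60, 59, 59, 62, 55, 62, 58, 58]
180 [162, 164, 164, 166, 161, 158, 146, 138, 125, 115, 114, 108, 104, 104, 106, 101, 96, 92, 77, 70, 60, 57, 57, 58, 56, 60, 55, 55, 55, 56, 54, 58]
200 [161, 161, 162, 161, 160, 158, 151, 142, 128, 117, 107, 107, 106, 104, 109, 108, 100, 95, 87, 71, 67, 65, 59, 61, 57, 58, 57, 55, 60, 57, 54, 56]
220 [167, 168, 165, 166, 164, 166, 159, 152, 134, 119, 110, 110, 112, 111, 108, 109, 106, 100, 88, 75, 65, 64, 57, 58, 60, 61, 60, 61, 58, 59, 58, 59]
240 [162, 164, 164, 164, 164, 162, 160, 152, 141, 126, 114, 114, 116, 116, 116, 116, 116, 108, 99, 86, 73, 66, 66, 67, 64, 65, 60, 64, 63, 63, 61, 60]
260 [166, 165, 165, 165, 163, 165, 163, 159, 147, 129, 119, 113, 114, 116, 117, 114, 114, 110, 99, 86, 74, 66, 63, 62, 65, 61, 65, 61, 62, 58, 57, 56]
end strip [0.56241804 0.29980533 0.15065037]
[[0.5687 0.3431 0.152 ]
 [0.5475 0.2496 0.152 ]
 [0.5765 0.342  0.152 ]
 [0.5565 0.2533 0.152 ]]
rim [[0.6509 0.3373 0.091 ]
 [0.6247 0.2124 0.091 ]]
```

Call:
step_arm --targets '[{"claw": 1,"tx": 0,"ty": 0.01,"tz": 0,"yaw": 0},{"claw": 1,"tz": 0.05,"tx": 0,"ty": 0,"yaw": 0},{"claw": 1,"tz": 0.05,"tx": 0,"ty": 0,"yaw": 0},{"claw": 1,"tz": 0.05,"tx": 0,"ty": 0,"yaw": 0},{"claw": 1,"tz": 0.05,"tx": 0,"ty": 0,"yaw": 0},{"claw": 1,"tz": 0.05,"tx": 0,"ty": 0,"yaw": 0},{"claw": 1,"tx": 0,"ty": 0,"tz": 0.04,"yaw": 0},{"claw": 1,"tx": 0,"ty": 0,"tz": 0,"yaw": 0}]'

```text
time: 2.6
tcp_pos: [0.5655, 0.2954, 0.1796]
ee_rot: [0.779, 0.627, -0.002, -0.001]
ft_force: [-0.9, 0.8, -1.4]
finger_gap: 0.085
gripper_force: 0.0
```

Call:
step_arm --grip_force 25 --targets '[{"claw": 1,"tx": 0,"ty": 0.01,"tz": 0.04,"yaw": 0},{"claw": 1,"tx": 0,"ty": 0,"tz": 0.04,"yaw": 0},{"claw": 1,"tx": 0,"ty": 0,"tz": 0.04,"yaw": 0},{"claw": 0.4,"tx": 0,"ty": 0,"tz": 0,"yaw": 0},{"claw": 0.35,"tx": 0,"ty": 0,"tz": 0,"yaw": 0},{"claw": 0.35,"tx": 0,"ty": 0,"tz": 0,"yaw": 0},{"claw": 0.35,"tx": 0,"ty": 0,"tz": 0,"yaw": 0},{"claw": 0.35,"tx": 0,"ty": 0,"tz": 0,"yaw": 0}]'

```text
time: 3.4
tcp_pos: [0.5704, 0.2955, 0.1472]
ee_rot: [0.779, 0.627, 0.001, 0.0]
ft_force: [0.1, -0.2, 0.1]
finger_gap: 0.0294
gripper_force: 0.2
```

Call:
step_arm --grip_force 25 --targets '[{"claw": 0,"tx": 0,"ty": 0,"tz": 0,"yaw": 0},{"claw": 0,"tx": 0,"ty": 0,"tz": 0,"yaw": 0},{"claw": 0,"tx": 0,"ty": 0,"tz": 0,"yaw": 0},{"claw": 0,"tx": 0,"ty": 0,"tz": 0,"yaw": 0},{"claw": 0,"tx": 0,"ty": 0,"tz": 0,"yaw": 0},{"claw": 0,"tx": 0,"ty": 0,"tz": 0,"yaw": 0},{"claw": 0,"tx": 0,"ty": 0,"tz": 0,"yaw": 0},{"claw": 0,"tx": 0,"ty": 0,"tz": 0,"yaw": 0}]'

```text
time: 4.2
tcp_pos: [0.5717, 0.2955, 0.1479]
ee_rot: [0.779, 0.627, 0.002, 0.001]
ft_force: [1.6, -0.3, 5.4]
finger_gap: 0.0181
gripper_force: 26.7
```

Run:
```python
from h import *
st(); shot('wrist','w2')
```

```text
{'time': 4.2, 'joints': [0.377, 0.373, -0.117, 1.0773, -0.0008, 2.1644], 'tcp_pos': [0.5717, 0.2955, 0.1479], 'ee_rot': [0.7794, 0.6265, 0.0016, 0.0009], 'ft_force': [1.6159, -0.3368, 5.4164], 'finger_gap': 0.0181, 'gripper_force': 26.7381}
```

View pics/w2.png

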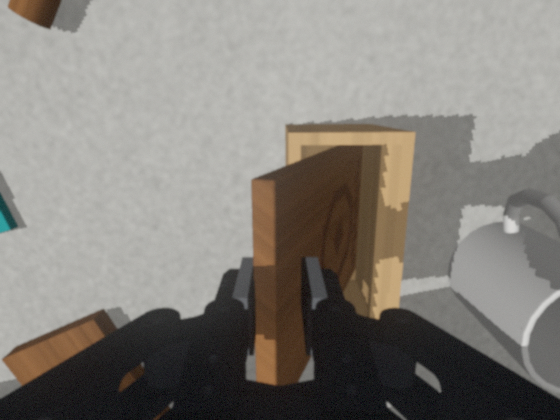

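The pads hold the block's tilted top at an 18 mm gap, and the foot is still in the bin. Now I'll draw it out along the slope.

Call:
step_arm --targets '[{"claw": 0,"tx": 0,"ty": -0.015,"tz": -0.03,"yaw": 0},{"claw": 0,"tx": 0,"ty": -0.015,"tz": -0.03,"yaw": 0},{"claw": 0,"tx": 0,"ty": -0.015,"tz": -0.03,"yaw": 0},{"claw": 0,"tx": 0,"ty": -0.015,"tz": -0.03,"yaw": 0},{"claw": 0,"tx": 0,"ty": -0.015,"tz": -0.03,"yaw": 0},{"claw": 0,"tx": 0,"ty": -0.015,"tz": -0.03,"yaw": 0},{"claw": 0,"tx": 0,"ty": -0.015,"tz": -0.03,"yaw": 0},{"claw": 0,"tx": 0,"ty": -0.015,"tz": -0.03,"yaw": 0}]'

```text
time: 5.05
tcp_pos: [0.5395, 0.3023, 0.2198]
ee_rot: [0.78, 0.626, 0.004, 0.004]
ft_force: [11.4, -2.7, -2.9]
finger_gap: 0.0162
gripper_force: 46.1
```

Call:
step_arm --targets '[{"claw": 0,"tx": 0,"ty": -0.015,"tz": -0.03,"yaw": 0},{"claw": 0,"tx": 0,"ty": -0.015,"tz": -0.03,"yaw": 0},{"claw": 0,"tx": 0,"ty": -0.015,"tz": -0.03,"yaw": 0},{"claw": 0,"tx": 0,"ty": -0.01,"tz": -0.05,"yaw": 0},{"claw": 0,"tx": 0,"ty": 0,"tz": -0.05,"yaw": 0},{"claw": 0,"tx": 0,"ty": 0,"tz": -0.05,"yaw": 0},{"claw": 0,"tx": 0,"ty": 0,"tz": 0,"yaw": 0},{"claw": 0,"tx": 0,"ty": 0,"tz": 0,"yaw": 0}]'

```text
time: 5.85
tcp_pos: [0.5192, 0.3067, 0.2911]
ee_rot: [0.779, 0.627, 0.001, 0.0]
ft_force: [-0.8, -0.5, -1.4]
finger_gap: 0.0079
gripper_force: 29.8
```

Run:
```python
from h import *
st(); a,_,_=shot('wrist','w3'); b,_,_=shot('side','s3'); c,_,_=shot('top','t3')
w=np.hstack([cv2.resize(a,(400,300)),cv2.resize(b[80:260,170:410],(400,300))]); cv2.imwrite('pics/c3.png',w[:,:,::-1])
```

```text
{'time': 5.85, 'joints': [0.4264, 0.2189, -0.0144, 1.3364, 0.0001, 2.2136], 'tcp_pos': [0.5192, 0.3067, 0.2911], 'ee_rot': [0.7793, 0.6266, 0.0006, 0.0001], 'ft_force': [-0.7766, -0.4926, -1.4468], 'finger_gap': 0.0079, 'gripper_force': 29.7925}
```

View pics/c3.png

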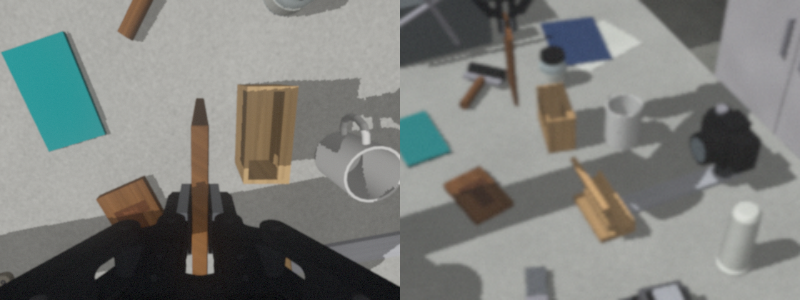

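The block is out, hanging upright and flat between the pads (gap about 8 mm), and the bin is empty. Its top end shows at columns 190–210, rows 122–275 of the left half. Next I'll measure its offset in the grip.

Run:
```python
from h import *
im,d,K=load('w3'); f,cx,cy,M=K
print('col280'); 
for r in list(range(128,182,2))+list(range(366,396,2)): print(r,im[r,276:285].mean(0).round().astype(int).tolist(), d[r,280].round(3),end=' | ')
P=cloud(d,K); s=ctrl.sense()
# to tool frame
Mt=np.array(ctrl.calibration('wrist')['mount']); T=np.linalg.inv(M@np.linalg.inv(Mt)); 
Q=P@T[:3,:3].T+T[:3,3]
print()
for r in range(170,390,15): print(r,np.nanmedian(Q[r-2:r+3,275:286].reshape(-1,3),0).round(4))
# side cam estimate: block points in tool frame
im,d,K=load('s3'); P=cloud(d,K); Q=P@T[:3,:3].T+T[:3,3]
m=(abs(Q[...,1])<.012)&(abs(Q[...,0])<.08)&(Q[...,2]>.03)&(Q[...,2]<.18)
q=Q[m]; print(len(q),q.min(0),q.max(0),np.percentile(q,[2,50,98],axis=0)); print(cv2.minAreaRect((q[:,[0,2]]*1000).astype(np.float32)))
n=np.linalg.svd(q-q.mean(0))[2][2]; print(n)
```

```text
col280
128 [170, 170, 165] 0.405 | 130 [169, 168, 164] 0.406 | 132 [171, 170, 165] 0.405 | 134 [171, 171, 166] 0.407 | 136 [160, 158, 153] 0.406 | 138 [100, 92, 85] 0.27 | 140 [80, 71, 63] 0.253 | 142 [79, 68, 61] 0.24 | 144 [79, 69, 61] 0.227 | 146 [78, 69, 61] 0.216 | 148 [78, 67, 60] 0.206 | 150 [77, 67, 59] 0.196 | 152 [77, 67, 59] 0.188 | 154 [77, 67, 60] 0.18 | 156 [77, 66, 58] 0.172 | 158 [77, 66, 58] 0.165 | 160 [76, 65, 56] 0.16 | 162 [76, 65, 58] 0.154 | 164 [75, 65, 57] 0.149 | 166 [76, 65, 57] 0.144 | 168 [76, 65, 58] 0.139 | 170 [76, 66, 58] 0.134 | 172 [76, 65, 57] 0.131 | 174 [81, 68, 58] 0.127 | 176 [108, 83, 64] 0.125 | 178 [124, 93, 69] 0.125 | 180 [129, 96, 72] 0.125 | 366 [142, 99, 63] 0.147 | 368 [141, 99, 63] 0.148 | 370 [141, 98, 63] 0.146 | 372 [141, 98, 62] 0.147 | 374 [141, 98, 62] 0.147 | 376 [139, 98, 61] 0.149 | 378 [139, 98, 62] 0.149 | 380 [139, 98, 62] 0.149 | 382 [136, 95, 59] 0.149 | 384 [118, 83, 54] 0.149 | 386 [48, 36, 28] 0.081 | 388 [27, 27, 25] 0.081 | 390 [26, 23, 21] 0.081 | 392 [21, 20, 17] 0.08 | 394 [28, 26, 26] 0.079 | 
170 [0.0473 0.0018 0.0123]
185 [0.0439 0.0018 0.0017]
200 [0.0385 0.0018 0.0018]
215 [0.033  0.0018 0.0018]
230 [0.0274 0.0018 0.0017]
245 [0.0215 0.0018 0.0019]
260 [0.0156 0.0018 0.0019]
275 [0.0096 0.0018 0.0018]
290 [0.0033 0.0018 0.0019]
305 [-0.0031  0.0018  0.0017]
320 [-0.0097  0.0018  0.0018]
335 [-0.0163  0.0018  0.0018]
350 [-0.0233  0.0018  0.0019]
365 [-0.0304  0.0018  0.0017]
380 [-0.0377  0.0018  0.0018]
169 [-0.05578959 -0.00420387  0.03086794] [0.04993398 0.00617031 0.16099895] [[-0.05469924 -0.0040753   0.03219334]
 [-0.04743308 -0.00319432  0.093751  ]
 [ 0.0423562   0.00506663  0.15653313]]
((-5.120780944824219, 93.56877136230469), (130.22134399414062, 105.3661117553711), 86.93201446533203)
[ 0.05502256  0.99848038 -0.00307417]
```

```bash
python3 -c "
from h import *
plan([.600,.0155,.335],90,8)"
```

```text
tx -0.111 ty 0.059 tz -0.019 yaw -0.034
tx -0.113 ty 0.056 tz -0.019 yaw -0.034
tx -0.114 ty 0.053 tz -0.019 yaw -0.034
tx -0.115 ty 0.050 tz -0.019 yaw -0.034
tx -0.117 ty 0.047 tz -0.019 yaw -0.034
tx -0.118 ty 0.044 tz -0.019 yaw -0.034
tx -0.119 ty 0.041 tz -0.019 yaw -0.034
tx -0.120 ty 0.037 tz -0.019 yaw -0.034
```

Call:
step_arm --targets '[{"claw": 0,"tx": -0.02,"ty": 0.01,"tz": -0.03,"yaw": 0},{"claw": 0,"tx": -0.045,"ty": 0.025,"tz": -0.02,"yaw": -0.02},{"claw": 0,"tx": -0.07,"ty": 0.036,"tz": -0.02,"yaw": -0.02},{"claw": 0,"tx": -0.08,"ty": 0.04,"tz": -0.02,"yaw": -0.02},{"claw": 0,"tx": -0.08,"ty": 0.04,"tz": -0.02,"yaw": -0.02},{"claw": 0,"tx": -0.08,"ty": 0.038,"tz": -0.01,"yaw": -0.02},{"claw": 0,"tx": -0.08,"ty": 0.036,"tz": -0.01,"yaw": -0.03},{"claw": 0,"tx": -0.08,"ty": 0.034,"tz": -0.01,"yaw": -0.03}]'

```text
time: 6.8
tcp_pos: [0.5691, 0.1337, 0.333]
ee_rot: [0.738, 0.675, -0.0, 0.0]
ft_force: [0.9, 0.3, -0.8]
finger_gap: 0.0085
gripper_force: 29.8
```

Call:
step_arm --targets '[{"claw": 0,"tx": -0.08,"ty": 0.032,"tz": -0.01,"yaw": -0.03},{"claw": 0,"tx": -0.08,"ty": 0.03,"tz": 0,"yaw": -0.03},{"claw": 0,"tx": -0.08,"ty": 0.028,"tz": 0,"yaw": -0.03},{"claw": 0,"tx": -0.07,"ty": 0.024,"tz": 0,"yaw": -0.02},{"claw": 0,"tx": -0.05,"ty": 0.016,"tz": 0,"yaw": 0},{"claw": 0,"tx": -0.02,"ty": 0.006,"tz": 0,"yaw": 0},{"claw": 0,"tx": 0,"ty": 0,"tz": 0,"yaw": 0},{"claw": 0,"tx": 0,"ty": 0,"tz": 0,"yaw": 0}]'

```text
time: 7.6
tcp_pos: [0.604, 0.02, 0.3355]
ee_rot: [0.709, 0.706, 0.0, -0.0]
ft_force: [-0.8, 0.5, -1.1]
finger_gap: 0.0083
gripper_force: 29.8
```

Run:
```python
from h import *
st(); a,_,_=shot('wrist','w4')
```

```text
{'time': 7.6, 'joints': [-0.074, 0.2095, 0.0657, 1.4274, 0.0005, 1.5009], 'tcp_pos': [0.604, 0.02, 0.3355], 'ee_rot': [0.7085, 0.7057, 0.0001, -0.0004], 'ft_force': [-0.8477, 0.4825, -1.1268], 'finger_gap': 0.0083, 'gripper_force': 29.7933}
```

View pics/w4.png

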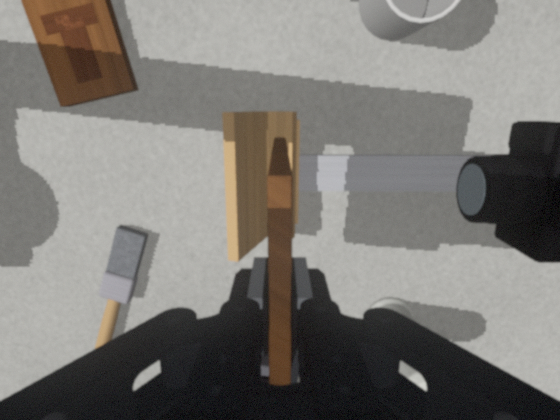

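The wrist view shows the rest at cols 223–299, rows 112–260, with its board on the left. The block hangs over the ledge and the camera's lens is at (472,190). Next I'll compute the rest's pose from the depth.

Run:
```python
from h import *
im,d,K=load('w4'); P=cloud(d,K)
hsv=cv2.cvtColor(im,cv2.COLOR_RGB2HSV)
G=np.zeros(d.shape,bool); G[100:262,215:305]=1
G&=(P[...,2]>.022)&(P[...,2]<.125)
q=P[G]; print('bbox',np.percentile(q,[0.5,99.5],axis=0).round(4))
# board top: z>.107, per row of image
t=G&(P[...,2]>.107); 
for n,sel in (('y>',q[q[:,1]>q[:,1].max()-.004]),):print(n,sel.mean(0))
p=P[t]; print('top',p.mean(0),p.min(0),p.max(0)); 
A=np.polyfit(p[:,1],p[:,0],1); print('x=a*y+b',A)
for v in (125,150,175,200,225,240):
    print(v,[(u,*np.round(P[v,u]*1000).tolist()) for u in range(222,304,6)])
# end rows (y max edge) on ledge and board
for u in (228,235,245,255,290,296):
    c=np.where(G[:,u])[0]; print(u,c.min(),c.max(),P[c.min()+1,u].round(4),P[c.max()-1,u].round(4))
```

```text
bbox [[ 0.5511 -0.0639  0.0302]
 [ 0.6237  0.0849  0.1107]]
y> [0.58183586 0.08323297 0.06867977]
top [0.5587124  0.01537202 0.10860988] [ 0.55082133 -0.06451396  0.10700076] [0.5643821  0.08519198 0.11160173]
x=a*y+b [0.00659544 0.55861101]
125 [(222, 534.0, 68.0, -3.0), (228, 557.0, 73.0, 107.0), (234, 563.0, 73.0, 110.0), (240, 567.0, 73.0, 98.0), (246, 572.0, 72.0, 85.0), (252, 577.0, 72.0, 70.0), (258, 582.0, 71.0, 58.0), (264, 588.0, 70.0, 41.0), (270, 594.0, 70.0, 32.0), (276, 601.0, 70.0, 34.0), (282, 608.0, 70.0, 36.0), (288, 615.0, 70.0, 48.0), (294, 622.0, 70.0, 42.0), (300, 631.0, 68.0, -2.0)]
150 [(222, 533.0, 38.0, -1.0), (228, 556.0, 50.0, 108.0), (234, 562.0, 50.0, 111.0), (240, 567.0, 49.0, 99.0), (246, 571.0, 48.0, 87.0), (252, 576.0, 46.0, 72.0), (258, 582.0, 44.0, 57.0), (264, 587.0, 42.0, 40.0), (270, 594.0, 41.0, 32.0), (276, 604.0, 67.0, 259.0), (282, 607.0, 67.0, 261.0), (288, 615.0, 43.0, 48.0), (294, 622.0, 42.0, 41.0), (300, 631.0, 37.0, -1.0)]
175 [(222, 531.0, 6.0, -2.0), (228, 555.0, 26.0, 108.0), (234, 561.0, 26.0, 110.0), (240, 566.0, 25.0, 101.0), (24
[... 1069 characters left out ...]
-42.0, 108.0), (234, 558.0, -41.0, 110.0), (240, 564.0, -43.0, 103.0), (246, 569.0, -48.0, 91.0), (252, 574.0, -54.0, 76.0), (258, 580.0, -60.0, 60.0), (264, 584.0, -83.0, -2.0), (270, 602.0, 43.0, 334.0), (276, 604.0, 43.0, 334.0), (282, 606.0, 43.0, 332.0), (288, 609.0, 43.0, 333.0), (294, 624.0, -83.0, -2.0), (300, 632.0, -84.0, -2.0)]
228 112 259 [0.5576 0.0843 0.1085] [ 0.5508 -0.0624  0.1061]
235 112 261 [0.5639 0.0842 0.1067] [ 0.5584 -0.0636  0.1086]
245 112 255 [0.5713 0.0838 0.0861] [ 0.5673 -0.0638  0.0922]
255 112 246 [0.5797 0.0834 0.0633] [ 0.5767 -0.0624  0.0694]
290 112 164 [0.6168 0.083  0.0485] [0.6171 0.0283 0.0473]
296 112 146 [0.624  0.0828 0.0344] [0.6243 0.047  0.0332]
```

Call:
step_arm --targets '[{"claw": 0,"tx": -0.01,"ty": -0.009,"tz": 0.02,"yaw": 0},{"claw": 0,"tx": -0.011,"ty": -0.009,"tz": 0.05,"yaw": 0},{"claw": 0,"tx": 0,"ty": 0,"tz": 0.07,"yaw": 0},{"claw": 0,"tx": 0,"ty": 0,"tz": 0.08,"yaw": 0},{"claw": 0,"tx": 0,"ty": 0,"tz": 0.08,"yaw": 0},{"claw": 0,"tx": 0,"ty": 0,"tz": 0.07,"yaw": 0},{"claw": 0,"tx": 0,"ty": 0,"tz": 0.04,"yaw": 0},{"claw": 0,"tx": 0,"ty": 0,"tz": 0.01,"yaw": 0}]'

```text
time: 8.45
tcp_pos: [0.5973, 0.0137, 0.2076]
ee_rot: [0.708, 0.706, -0.001, -0.001]
ft_force: [-0.0, 1.5, -1.6]
finger_gap: 0.0083
gripper_force: 29.8
```

Run:
```python
from h import *
st(); im,d,K=shot('wrist','w5'); P=cloud(d,K); b,_,_=shot('side','s5')
Mt=np.array(ctrl.calibration('wrist')['mount'])
for r in (150,170,185,200,230,300,360): print(r,[(u,*(P[r,u]*1000).round(1).tolist()) for u in (225,240,255,270,280,290,300)])
```

```text
{'time': 8.45, 'joints': [-0.0852, 0.2555, -0.1457, 1.1732, 0.0, 1.4893], 'tcp_pos': [0.5973, 0.0137, 0.2076], 'ee_rot': [0.7084, 0.7058, -0.0012, -0.0014], 'ft_force': [-0.0393, 1.549, -1.5807], 'finger_gap': 0.0083, 'gripper_force': 29.7862}
150 [(225, 564.7, 57.7, 103.0), (240, 572.0, 55.6, 85.1), (255, 580.2, 52.8, 60.4), (270, 590.5, 49.8, 35.2), (280, 598.9, 60.8, 131.8), (290, 606.6, 49.7, 34.3), (300, 614.0, 51.1, 47.3)]
170 [(225, 564.4, 45.5, 104.8), (240, 571.5, 42.1, 85.1), (255, 579.9, 38.0, 61.0), (270, 595.4, 61.0, 197.0), (280, 599.1, 60.7, 195.4), (290, 602.9, 60.5, 194.0), (300, 614.3, 35.4, 46.6)]
185 [(225, 563.9, 35.9, 104.5), (240, 571.2, 31.8, 85.3), (255, 579.8, 27.0, 63.0), (270, 595.7, 57.4, 206.5), (280, 599.1, 57.4, 206.4), (290, 602.6, 57.1, 205.3), (300, 614.4, 23.5, 47.0)]
200 [(225, 563.7, 26.5, 106.1), (240, 571.0, 21.5, 86.7), (255, nan, nan, nan), (270, 595.6, 51.9, 205.9), (280, 599.1, 52.2, 207.0), (290, 602.6, 51.7, 205.2), (300, 614.5, 11.3, 47.2)]
230 [(225, 563.2, 7.1, 108.4), (240, 570.2, -0.3, 86.9), (255, 579.0, -8.5, 63.3), (270, 595.5, 41.0, 206.6), (280, 599.1, 41.1, 207.0), (290, 602.6, 40.8, 206.0), (300, 614.8, -14.3, 47.0)]
300 [(225, 561.0, -42.8, 109.5), (240, 586.7, 25.9, 229.2), (255, 590.9, 22.7, 223.5), (270, 595.1, 12.4, 205.7), (280, 598.9, 12.6, 206.0), (290, 602.8, 12.1, 205.2), (300, 605.6, 22.6, 223.3)]
360 [(225, 586.8, 28.7, 260.3), (240, 590.3, 29.5, 261.4), (255, 592.5, 19.3, 248.5), (270, 594.8, -14.3, 206.2), (280, 598.8, -14.5, 206.0), (290, 602.9, -15.1, 205.1), (300, 605.2, 7.6, 233.7)]
```

Call:
step_arm --targets '[{"claw": 0,"tx": 0,"ty": 0,"tz": 0.008,"yaw": 0},{"claw": 0,"tx": 0,"ty": 0,"tz": 0.008,"yaw": 0},{"claw": 0,"tx": 0,"ty": 0,"tz": 0.005,"yaw": 0},{"claw": 0,"tx": 0,"ty": 0,"tz": 0.003,"yaw": 0},{"claw": 0,"tx": 0,"ty": 0,"tz": 0,"yaw": 0},{"claw": 0,"tx": 0,"ty": 0,"tz": 0,"yaw": 0},{"claw": 0,"tx": 0,"ty": 0,"tz": 0,"yaw": 0},{"claw": 0,"tx": 0,"ty": 0,"tz": 0,"yaw": 0}]'

```text
time: 9.35
tcp_pos: [0.5989, 0.0132, 0.2024]
ee_rot: [0.709, 0.706, 0.0, 0.0]
ft_force: [0.5, 0.1, -1.3]
finger_gap: 0.0083
gripper_force: 29.8
```

Call:
step_arm --targets '[{"claw": 0,"tx": 0,"ty": 0,"tz": 0.003,"yaw": 0},{"claw": 0,"tx": 0,"ty": 0,"tz": 0.003,"yaw": 0},{"claw": 0,"tx": 0,"ty": 0,"tz": 0.003,"yaw": 0},{"claw": 0,"tx": 0,"ty": 0,"tz": 0.002,"yaw": 0},{"claw": 0,"tx": 0,"ty": 0,"tz": 0.002,"yaw": 0},{"claw": 0,"tx": 0,"ty": 0,"tz": 0,"yaw": 0},{"claw": 0,"tx": 0,"ty": 0,"tz": 0,"yaw": 0},{"claw": 0,"tx": 0,"ty": 0,"tz": 0,"yaw": 0}]'

```text
time: 10.15
tcp_pos: [0.5989, 0.0132, 0.1985]
ee_rot: [0.709, 0.706, 0.0, 0.0]
ft_force: [-0.1, -0.2, -2.0]
finger_gap: 0.0081
gripper_force: 29.8
```

Call:
step_arm --grip_force 20 --targets '[{"claw": 0,"tx": 0,"ty": 0,"tz": 0.003,"yaw": 0},{"claw": 0.2,"tx": 0,"ty": 0,"tz": 0,"yaw": 0},{"claw": 0.25,"tx": 0,"ty": 0,"tz": 0,"yaw": 0},{"claw": 0.27,"tx": 0,"ty": 0,"tz": 0,"yaw": 0},{"claw": 0.27,"tx": 0,"ty": -0.01,"tz": 0,"yaw": 0},{"claw": 0.27,"tx": 0,"ty": -0.01,"tz": 0,"yaw": 0},{"claw": 0.27,"tx": 0,"ty": -0.01,"tz": 0,"yaw": 0},{"claw": 0.27,"tx": 0,"ty": -0.01,"tz": 0,"yaw": 0}]'

```text
time: 10.95
tcp_pos: [0.5864, 0.0133, 0.1975]
ee_rot: [0.709, 0.706, -0.0, -0.0]
ft_force: [-0.5, 0.4, 0.1]
finger_gap: 0.0234
gripper_force: 0.0
```

```bash
cat > bl.py <<'E'
from h import *
import sys
st(); im,d,K=shot('wrist',sys.argv[1]); P=cloud(d,K)
for r in (170,200,230,260): print(r,[(u,*(P[r,u]*1000).round(1).tolist()) for u in range(235,330,8)])
E
python3 bl.py w6
```

```text
{'time': 10.95, 'joints': [-0.0875, 0.2416, -0.1859, 1.1434, 0.0, 1.4876], 'tcp_pos': [0.5864, 0.0133, 0.1975], 'ee_rot': [0.7086, 0.7056, -0.0, -0.0001], 'ft_force': [-0.4652, 0.3586, 0.098], 'finger_gap': 0.0234, 'gripper_force': 0.0487}
170 [(235, 562.1, 47.7, 110.1), (243, 565.9, 46.2, 101.7), (251, 569.8, 44.2, 90.0), (259, 580.6, 60.7, 187.3), (267, 583.5, 60.7, 187.3), (275, 586.4, 60.1, 184.1), (283, 589.6, 55.8, 158.6), (291, 594.3, 49.3, 120.5), (299, 602.1, 38.6, 57.6), (307, 609.5, 34.8, 35.6), (315, 614.6, 37.0, 48.7), (323, 621.5, 35.6, 40.8)]
200 [(235, 561.5, 29.8, 110.8), (243, 565.4, 27.8, 102.8), (251, 577.7, 50.6, 192.1), (259, 580.7, 50.8, 193.1), (267, 583.6, 50.9, 193.5), (275, 586.4, 49.1, 186.6), (283, 589.6, 42.2, 159.7), (291, 594.2, 33.6, 126.0), (299, 602.2, 16.5, 59.4), (307, 609.8, 10.6, 36.7), (315, 615.2, 13.3, 47.1), (323, 622.6, 10.8, 37.5)]
230 [(235, 560.6, 10.6, 109.5), (243, 564.8, 8.5, 103.6), (251, 577.5, 39.4, 192.8), (259, 580.5, 39.6, 193.6), (267, 583.4, 39.6, 193.6), (275, 586.3, 37.2, 186.7), (283, 589.6, 27.4, 158.4), (291, 594.6, 12.9, 116.7), (299, 602.8, -9.0, 53.5), (307, 610.2, -14.4, 37.9), (315, 615.8, -11.2, 47.3), (323, 623.9, -16.2, 33.0)]
260 [(235, 570.0, 23.8, 184.7), (243, 573.1, 23.3, 183.5), (251, 577.1, 27.1, 192.2), (259, 580.3, 27.8, 193.9), (267, 583.2, 27.3, 192.8), (275, 586.2, 24.6, 186.7), (283, 589.5, 12.5, 159.2), (291, 594.8, -7.8, 113.3), (299, 604.0, -42.4, 35.0), (307, 599.4, 21.3, 179.2), (315, 602.3, 23.1, 183.3), (323, 605.4, 23.6, 184.5)]
```

Call:
step_arm --targets '[{"claw": 0.27,"tx": 0,"ty": -0.015,"tz": 0.003,"yaw": 0},{"claw": 0.27,"tx": 0,"ty": -0.02,"tz": 0.004,"yaw": 0},{"claw": 0.27,"tx": 0,"ty": -0.02,"tz": 0.004,"yaw": 0},{"claw": 0.27,"tx": 0,"ty": -0.02,"tz": 0.004,"yaw": 0},{"claw": 0.27,"tx": 0,"ty": -0.02,"tz": 0.005,"yaw": 0},{"claw": 0.27,"tx": 0,"ty": -0.02,"tz": 0.005,"yaw": 0},{"claw": 0.27,"tx": 0,"ty": -0.015,"tz": 0.003,"yaw": 0},{"claw": 0.27,"tx": 0,"ty": -0.01,"tz": 0,"yaw": 0}]'

```text
time: 11.8
tcp_pos: [0.5442, 0.0135, 0.1889]
ee_rot: [0.709, 0.706, -0.0, -0.0]
ft_force: [-1.3, 1.1, -0.6]
finger_gap: 0.0229
gripper_force: 0.1
```

```bash
python3 bl.py w7
```

```text
{'time': 11.8, 'joints': [-0.094, 0.1757, -0.2876, 1.1079, -0.0, 1.4811], 'tcp_pos': [0.5442, 0.0135, 0.1889], 'ee_rot': [0.7086, 0.7056, -0.0001, -0.0002], 'ft_force': [-1.3365, 1.09, -0.64], 'finger_gap': 0.0229, 'gripper_force': 0.0875}
170 [(235, 506.9, 30.5, -1.0), (243, 513.9, 30.5, -0.9), (251, 520.7, 30.2, -2.2), (259, 538.4, 61.0, 179.4), (267, 541.3, 61.1, 180.3), (275, 544.2, 60.7, 177.7), (283, 547.2, 59.6, 171.7), (291, 550.6, 58.1, 162.7), (299, 554.2, 56.8, 155.3), (307, 558.5, 55.0, 144.9), (315, 563.1, 53.3, 134.8), (323, 568.8, 50.7, 119.7)]
200 [(235, 505.8, 3.6, -1.3), (243, 512.9, 3.5, -1.6), (251, 535.2, 49.7, 179.6), (259, 538.3, 50.2, 181.5), (267, 541.2, 50.3, 181.9), (275, 544.1, 49.2, 177.6), (283, 547.2, 47.7, 171.9), (291, 550.6, 45.6, 163.8), (299, 554.4, 43.4, 155.0), (307, 558.8, 40.6, 144.2), (315, 563.8, 37.4, 132.0), (323, 569.5, 33.9, 118.4)]
230 [(235, 504.7, -24.8, -1.8), (243, 511.9, -24.9, -2.1), (251, 534.8, 37.7, 178.9), (259, 537.9, 38.1, 180.1), (267, 541.1, 38.8, 182.3), (275, 544.0, 38.1, 180.3), (283, 547.1, 35.3, 172.2), (291, 550.6, 32.2, 163.4), (299, 554.6, 28.9, 153.9), (307, 559.1, 24.9, 142.4), (315, 564.3, 20.7, 130.4), (323, 570.2, 15.9, 116.4)]
260 [(235, 527.5, 23.0, 173.8), (243, 530.9, 23.6, 175.2), (251, 534.2, 24.0, 176.2), (259, 537.8, 26.3, 181.4), (267, 540.9, 26.4, 181.7), (275, 543.9, 25.3, 179.2), (283, 547.1, 21.6, 170.9), (291, 550.7, 17.8, 162.4), (299, 554.8, 13.9, 153.5), (307, 557.2, 21.0, 169.6), (315, 560.1, 23.2, 174.6), (323, 563.3, 23.5, 175.4)]
```

View pics/w7.png

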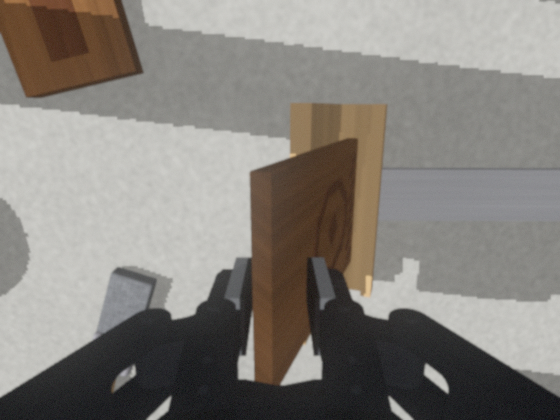

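The block leans back, carving toward the camera, with its top end at cols 252–275. Its slope is about 22.6° against the board's 20°, so the foot seems to stand about 4 mm off the board. I'll let go, back off and check.

Call:
step_arm --targets '[{"claw": 0.4,"tx": 0,"ty": 0,"tz": 0,"yaw": 0},{"claw": 0.4,"tx": 0,"ty": 0,"tz": 0,"yaw": 0},{"claw": 0.5,"tx": 0,"ty": 0,"tz": -0.03,"yaw": 0},{"claw": 0.6,"tx": 0,"ty": 0,"tz": -0.08,"yaw": 0},{"claw": 1,"tx": 0,"ty": 0,"tz": -0.12,"yaw": 0},{"claw": 1,"tx": 0,"ty": 0.1,"tz": -0.03,"yaw": 0},{"claw": 1,"tx": 0,"ty": 0.15,"tz": 0,"yaw": 0},{"claw": 1,"tx": -0.009,"ty": 0.15,"tz": 0,"yaw": 0}]'

```text
time: 12.65
tcp_pos: [0.6669, 0.0104, 0.2695]
ee_rot: [0.709, 0.706, 0.001, 0.001]
ft_force: [0.1, -1.0, 0.0]
finger_gap: 0.0856
gripper_force: 0.0
```

```bash
cat > chk.py <<'E'
from h import *
import sys
st(); im,d,K=shot('wrist',sys.argv[1]); P=cloud(d,K)
m=(P[...,2]>.12)&(P[...,2]<.2)&(P[...,0]<.585)&(abs(P[...,1]-.01)<.09)
q=P[m]; print(len(q),'bbox',np.percentile(q,[.5,99.5],axis=0).round(4))
c=np.median(q,0)
for _ in range(6):
    n=np.linalg.svd(q-c)[2][2]; k=abs((q-c)@n)<.003; q=q[k]; c=q.mean(0)
n*=np.sign(n[0]); print('n',n.round(4),'tilt',np.degrees(np.arcsin(n[2])),'yaw',np.degrees(np.arctan2(n[1],n[0])))
print('front x at z=.0355:',c[0]-(n[2]*(.0355-c[2]))/n[0],'mid',c, 'y rng at z.15-.17',np.percentile(P[m][(P[m][:,2]>.15)&(P[m][:,2]<.17)][:,1],[1,99]))
b=(P[...,2]>.045)&(P[...,2]<.108)&(P[...,0]<.592)&(P[...,0]>.55)&((P[...,1]>.069)|(P[...,1]<-.046))&(abs(P[...,1]-.01)<.074)
q=P[b]; c=np.median(q,0)
for _ in range(6):
    n=np.linalg.svd(q-c)[2][2]; k=abs((q-c)@n)<.003; q=q[k]; c=q.mean(0)
n*=np.sign(n[0]); print('board',len(q),n.round(4),'tilt',np.degrees(np.arcsin(n[2])),'yaw',np.degrees(np.arctan2(n[1],n[0])),'x at .032',c[0]-n[2]*(.032-c[2])/n[0])
E
python3 chk.py w8
```

```text
{'time': 12.65, 'joints': [-0.0813, 0.3405, 0.1004, 1.3272, 0.0002, 1.4935], 'tcp_pos': [0.6669, 0.0104, 0.2695], 'ee_rot': [0.7085, 0.7057, 0.0012, 0.0013], 'ft_force': [0.0685, -0.9634, 0.0101], 'finger_gap': 0.0856, 'gripper_force': 0.0}
13250 bbox [[ 0.5335 -0.038   0.1205]
 [ 0.5679  0.0608  0.1826]]
n [ 0.9155 -0.0067  0.4024] tilt 23.725195796677532 yaw -0.4191473809895275
front x at z=.0355: 0.6051059486395814 mid [0.5520817  0.01413631 0.15614521] y rng at z.15-.17 [-0.03736046  0.06061581]
board 1629 [ 0.9395 -0.0082  0.3426] tilt 20.032947810655703 yaw -0.4974129104723197 x at .032 0.5906981382173176
```

View pics/w8.png

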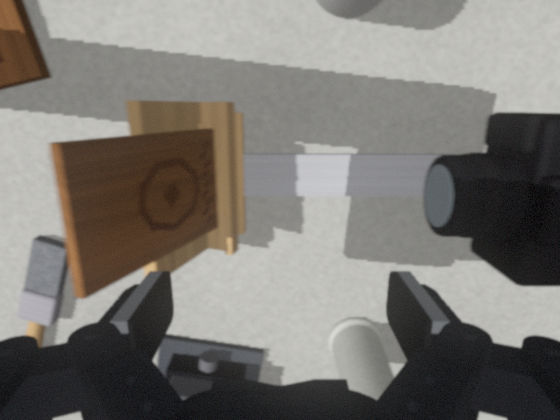

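The wrist view shows the block standing centred on the rest with the carving to the camera and its foot slightly off the board. A white spool stands at about (360,350), so I'll check clearance before going low.

Run:
```python
from h import *
for nm in ('top0','side0'):
    im,d,K=load(nm); P=cloud(d,K)
    m=(P[...,2]>.03)&(P[...,0]>.6)&(P[...,0]<.85)&(P[...,1]<-.045)&(P[...,1]>-.22)
    q=P[m]; print(nm,np.percentile(q,[2,98],axis=0).round(3))
    m=(P[...,2]>.05)&(P[...,0]>.7)&(abs(P[...,1]-.012)<.05); print('cam',np.percentile(P[m],[1,99],axis=0).round(3))
```

```text
top0 [[ 0.606 -0.218  0.033]
 [ 0.78  -0.051  0.154]]
cam [[ 0.797 -0.036  0.077]
 [ 0.9    0.06   0.159]]
side0 [[ 0.604 -0.22   0.033]
 [ 0.778 -0.048  0.154]]
cam [[ 0.796 -0.036  0.058]
 [ 0.898  0.06   0.157]]
```

Call:
step_arm --targets '[{"claw": 1,"tx": 0,"ty": 0.01,"tz": 0.05,"yaw": 0},{"claw": 1,"tx": 0,"ty": 0,"tz": 0.1,"yaw": 0},{"claw": 1,"tx": 0,"ty": 0,"tz": 0.12,"yaw": 0},{"claw": 1,"tx": 0,"ty": 0,"tz": 0.12,"yaw": 0},{"claw": 1,"tx": 0,"ty": 0,"tz": 0.12,"yaw": 0},{"claw": 1,"tx": 0,"ty": 0,"tz": 0.09,"yaw": 0},{"claw": 1,"tx": 0,"ty": 0,"tz": 0.03,"yaw": 0},{"claw": 1,"tx": 0,"ty": 0,"tz": 0,"yaw": 0}]'

```text
time: 13.5
tcp_pos: [0.6654, 0.0105, 0.0765]
ee_rot: [0.709, 0.706, -0.001, -0.002]
ft_force: [0.7, 0.5, 0.3]
finger_gap: 0.0854
gripper_force: 0.0
```

Run:
```python
from h import *
st(); im,d,K=shot('wrist','w9'); P=cloud(d,K)
# leading (-x) finger extents low: points near x .59-.64
for nm in ('side','top'):
    im,d,K=shot(nm,nm+'9'); P=cloud(d,K)
    m=(P[...,2]>.06)&(P[...,2]<.13)&(P[...,0]>.596)&(P[...,0]<.66)&(abs(P[...,1]-.012)<.025)
    if m.sum(): print(nm,m.sum(),np.percentile(P[m],[1,50,99],axis=0).round(4))
```

```text
{'time': 13.5, 'joints': [-0.0814, 0.4775, -0.1247, 0.9731, -0.0, 1.4937], 'tcp_pos': [0.6654, 0.0105, 0.0765], 'ee_rot': [0.7086, 0.7056, -0.0014, -0.0017], 'ft_force': [0.6677, 0.4946, 0.3251], 'finger_gap': 0.0854, 'gripper_force': 0.0}
side 85 [[ 0.5966 -0.0023  0.0782]
 [ 0.6178  0.0017  0.1114]
 [ 0.6312  0.0208  0.1298]]
```

Call:
step_arm --targets '[{"claw": 1,"tx": 0,"ty": -0.015,"tz": 0,"yaw": 0},{"claw": 1,"tx": 0,"ty": -0.015,"tz": 0,"yaw": 0},{"claw": 1,"tx": 0,"ty": -0.01,"tz": 0,"yaw": 0},{"claw": 1,"tx": 0,"ty": -0.01,"tz": 0,"yaw": 0},{"claw": 1,"tx": 0,"ty": -0.007,"tz": 0,"yaw": 0},{"claw": 1,"tx": 0,"ty": -0.007,"tz": 0,"yaw": 0},{"claw": 1,"tx": 0,"ty": 0,"tz": 0,"yaw": 0},{"claw": 1,"tx": 0,"ty": 0,"tz": 0,"yaw": 0}]'

```text
time: 14.45
tcp_pos: [0.6487, 0.0103, 0.078]
ee_rot: [0.709, 0.706, 0.0, 0.0]
ft_force: [-0.4, 0.1, 0.4]
finger_gap: 0.0854
gripper_force: 0.0
```

```bash
cat > ch2.py <<'E'
from h import *
import sys
st(); im,d,K=shot('wrist',sys.argv[1]); P=cloud(d,K)
m=(P[...,2]>.075)&(P[...,2]<.178)&(P[...,0]<.592)&(P[...,0]>.53)&(P[...,1]>.03)&(P[...,1]<.0585)
q=P[m]; print(len(q))
c=np.median(q,0)
for _ in range(6):
    n=np.linalg.svd(q-c)[2][2]; k=abs((q-c)@n)<.003; q=q[k]; c=q.mean(0)
n*=np.sign(n[0]); print(len(q),'n',n.round(4),'tilt',np.degrees(np.arcsin(n[2])),'yaw',np.degrees(np.arctan2(n[1],n[0])),'foot x',c[0]-(n[2]*(.0355-c[2]))/n[0],c)
E
python3 ch2.py w10
```

```text
{'time': 14.45, 'joints': [-0.0837, 0.4475, -0.1687, 0.9546, -0.0, 1.4914], 'tcp_pos': [0.6487, 0.0103, 0.078], 'ee_rot': [0.7086, 0.7056, 0.0, 0.0], 'ft_force': [-0.3975, 0.1376, 0.3998], 'finger_gap': 0.0854, 'gripper_force': 0.0}
9629
9629 n [0.9194 0.013  0.3932] tilt 23.152966194768158 yaw 0.8107475959735847 foot x 0.6044895634928759 [0.57976287 0.04419528 0.09331696]
```

Call:
step_arm --targets '[{"claw": 1,"tx": 0,"ty": -0.005,"tz": 0,"yaw": 0},{"claw": 1,"tx": 0,"ty": -0.005,"tz": 0,"yaw": 0},{"claw": 1,"tx": 0,"ty": -0.004,"tz": 0,"yaw": 0},{"claw": 1,"tx": 0,"ty": -0.004,"tz": 0,"yaw": 0},{"claw": 1,"tx": 0,"ty": -0.003,"tz": 0,"yaw": 0},{"claw": 1,"tx": 0,"ty": 0,"tz": 0,"yaw": 0},{"claw": 1,"tx": 0,"ty": 0,"tz": 0,"yaw": 0},{"claw": 1,"tx": 0,"ty": 0,"tz": 0,"yaw": 0}]'

```text
time: 15.3
tcp_pos: [0.6424, 0.0103, 0.0782]
ee_rot: [0.709, 0.706, 0.0, 0.0]
ft_force: [-0.7, -0.1, -0.1]
finger_gap: 0.0853
gripper_force: 0.0
```

```bash
python3 ch2.py w11
```

```text
{'time': 15.3, 'joints': [-0.0845, 0.4377, -0.1839, 0.9491, 0.0, 1.4907], 'tcp_pos': [0.6424, 0.0103, 0.0782], 'ee_rot': [0.7087, 0.7056, 0.0001, 0.0001], 'ft_force': [-0.7441, -0.0619, -0.1356], 'finger_gap': 0.0853, 'gripper_force': 0.0}
11580
11580 n [0.9196 0.0159 0.3926] tilt 23.115495982354556 yaw 0.9880941698741159 foot x 0.6044757705322577 [0.57827172 0.04425686 0.0968794 ]
```

Call:
step_arm --targets '[{"claw": 1,"tx": 0,"ty": -0.005,"tz": 0,"yaw": 0},{"claw": 1,"tx": 0,"ty": -0.005,"tz": 0,"yaw": 0},{"claw": 1,"tx": 0,"ty": -0.005,"tz": 0,"yaw": 0},{"claw": 1,"tx": 0,"ty": -0.004,"tz": 0,"yaw": 0},{"claw": 1,"tx": 0,"ty": -0.004,"tz": 0,"yaw": 0},{"claw": 1,"tx": 0,"ty": 0,"tz": 0,"yaw": 0},{"claw": 1,"tx": 0,"ty": 0,"tz": 0,"yaw": 0},{"claw": 1,"tx": 0,"ty": 0,"tz": 0,"yaw": 0}]'

```text
time: 16.15
tcp_pos: [0.6402, 0.0101, 0.0802]
ee_rot: [0.709, 0.706, 0.003, 0.004]
ft_force: [8.5, -0.0, -0.4]
finger_gap: 0.0854
gripper_force: 2.1
```

```bash
python3 ch2.py w12
```

```text
{'time': 16.15, 'joints': [-0.0854, 0.4266, -0.1963, 0.938, 0.0005, 1.4897], 'tcp_pos': [0.6402, 0.0101, 0.0802], 'ee_rot': [0.7086, 0.7056, 0.0034, 0.0036], 'ft_force': [8.502, -0.0154, -0.3681], 'finger_gap': 0.0854, 'gripper_force': 2.1117}
12817
12817 n [0.9015 0.0155 0.4325] tilt 25.624231670812698 yaw 0.9865757435599256 foot x 0.6084776457134777 [0.57809513 0.0443299  0.09883505]
```

Call:
step_arm --targets '[{"claw": 1,"tx": 0,"ty": 0.03,"tz": 0,"yaw": 0},{"claw": 1,"tx": 0,"ty": 0.07,"tz": 0,"yaw": 0},{"claw": 1,"tx": 0,"ty": 0.005,"tz": -0.09,"yaw": 0},{"claw": 1,"tx": 0,"ty": 0,"tz": -0.13,"yaw": 0},{"claw": 1,"tx": 0,"ty": 0,"tz": -0.15,"yaw": 0},{"claw": 1,"tx": 0,"ty": 0,"tz": -0.15,"yaw": 0},{"claw": 1,"tx": 0,"ty": 0,"tz": -0.12,"yaw": 0},{"claw": 1,"tx": 0,"ty": 0,"tz": 0,"yaw": 0}]'

```text
time: 17.0
tcp_pos: [0.6698, 0.01, 0.2773]
ee_rot: [0.709, 0.706, 0.003, 0.004]
ft_force: [0.2, -0.3, 0.8]
finger_gap: 0.0856
gripper_force: 0.0
```

```bash
python3 chk.py w13
```

```text
{'time': 17.0, 'joints': [-0.0814, 0.3384, 0.1136, 1.3357, -0.0001, 1.4937], 'tcp_pos': [0.6698, 0.01, 0.2773], 'ee_rot': [0.7086, 0.7056, 0.0033, 0.004], 'ft_force': [0.2216, -0.3204, 0.8102], 'finger_gap': 0.0856, 'gripper_force': 0.0}
12834 bbox [[ 0.5312 -0.0381  0.1204]
 [ 0.5676  0.0609  0.1815]]
n [ 0.9    -0.0072  0.4359] tilt 25.841949311111005 yaw -0.45917122687762657
front x at z=.0355: 0.6085743214944181 mid [0.55055794 0.01395919 0.1552849 ] y rng at z.15-.17 [-0.03762229  0.06074931]
board 1608 [ 0.9392 -0.008   0.3434] tilt 20.081496706973514 yaw -0.4906006877788711 x at .032 0.5907137306692639
```

The push landed too high on the block and moved the foot outward (tilt 25.8°). I'll take hold of the top edge again, so the vertical pads turn the block back flush and draw the foot in.

Call:
step_arm --targets '[{"claw": 1,"tx": 0.007,"ty": -0.12,"tz": 0,"yaw": 0},{"claw": 1,"tx": 0,"ty": -0.15,"tz": 0,"yaw": 0},{"claw": 1,"tx": 0,"ty": -0.12,"tz": 0,"yaw": 0},{"claw": 1,"tx": 0,"ty": -0.032,"tz": 0.04,"yaw": 0},{"claw": 1,"tx": 0,"ty": 0,"tz": 0.08,"yaw": 0},{"claw": 1,"tx": 0,"ty": 0,"tz": 0.1,"yaw": 0},{"claw": 1,"tx": 0,"ty": 0,"tz": 0.07,"yaw": 0},{"claw": 0.5,"tx": 0,"ty": 0,"tz": 0.013,"yaw": 0}]'

```text
time: 17.85
tcp_pos: [0.536, 0.0132, 0.1743]
ee_rot: [0.709, 0.706, -0.003, -0.004]
ft_force: [-0.5, 0.6, -0.0]
finger_gap: 0.0733
gripper_force: 0.0
```

Call:
step_arm --grip_force 20 --targets '[{"claw": 0.4,"tx": 0,"ty": 0,"tz": 0,"yaw": 0},{"claw": 0.3,"tx": 0,"ty": 0,"tz": 0,"yaw": 0},{"claw": 0.25,"tx": 0,"ty": 0,"tz": 0,"yaw": 0},{"claw": 0.22,"tx": 0,"ty": 0,"tz": 0,"yaw": 0},{"claw": 0.19,"tx": 0,"ty": 0,"tz": 0,"yaw": 0},{"claw": 0.16,"tx": 0,"ty": 0,"tz": 0,"yaw": 0},{"claw": 0.13,"tx": 0,"ty": 0,"tz": 0,"yaw": 0},{"claw": 0.13,"tx": 0,"ty": 0,"tz": 0,"yaw": 0}]'

```text
time: 18.65
tcp_pos: [0.5415, 0.0128, 0.1806]
ee_rot: [0.709, 0.706, 0.001, 0.001]
ft_force: [0.1, 0.0, 5.5]
finger_gap: 0.0166
gripper_force: 20.7
```

```bash
python3 chk.py w14
```

```text
{'time': 18.65, 'joints': [-0.0958, 0.1757, -0.3065, 1.0857, 0.0, 1.4794], 'tcp_pos': [0.5415, 0.0128, 0.1806], 'ee_rot': [0.7086, 0.7056, 0.0009, 0.0011], 'ft_force': [0.135, 0.0092, 5.4755], 'finger_gap': 0.0166, 'gripper_force': 20.7154}
16645 bbox [[ 0.5221 -0.035   0.1212]
 [ 0.5696  0.0609  0.1989]]
n [ 0.9099 -0.004   0.4147] tilt 24.50271195628582 yaw -0.254443767942223
front x at z=.0355: 0.6088516912176405 mid [0.55099484 0.02466908 0.16243811] y rng at z.15-.17 [-0.0367538   0.06085471]
board 377 [ 0.2022 -0.9744  0.0982] tilt 5.637435058642158 yaw -78.2777861013473 x at .032 0.5948700398240924
```

Call:
step_arm --targets '[{"claw": 0.05,"tx": 0,"ty": 0,"tz": -0.005,"yaw": 0},{"claw": 0.05,"tx": 0,"ty": 0,"tz": -0.005,"yaw": 0},{"claw": 0.05,"tx": 0,"ty": 0,"tz": -0.005,"yaw": 0},{"claw": 0.05,"tx": 0,"ty": 0,"tz": -0.005,"yaw": 0},{"claw": 0.05,"tx": 0,"ty": 0,"tz": 0,"yaw": 0},{"claw": 0.05,"tx": 0,"ty": 0,"tz": 0,"yaw": 0},{"claw": 0.05,"tx": 0,"ty": 0,"tz": 0,"yaw": 0},{"claw": 0.05,"tx": 0,"ty": 0,"tz": 0,"yaw": 0}]'

```text
time: 19.5
tcp_pos: [0.5412, 0.0128, 0.1855]
ee_rot: [0.709, 0.706, 0.001, 0.001]
ft_force: [5.1, -0.4, -0.7]
finger_gap: 0.0152
gripper_force: 19.2
```

```bash
python3 chk.py w15
```

```text
{'time': 19.5, 'joints': [-0.0958, 0.1718, -0.3, 1.0973, 0.0001, 1.4793], 'tcp_pos': [0.5412, 0.0128, 0.1855], 'ee_rot': [0.7086, 0.7056, 0.0006, 0.0006], 'ft_force': [5.123, -0.3619, -0.72], 'finger_gap': 0.0152, 'gripper_force': 19.2311}
14553 bbox [[ 0.5224 -0.0349  0.1213]
 [ 0.5678  0.061   0.1992]]
n [ 0.93   -0.003   0.3675] tilt 21.562968970515804 yaw -0.18445464563727995
front x at z=.0355: 0.6021068364991211 mid [0.5501027  0.0249849  0.16709521] y rng at z.15-.17 [-0.03706762  0.06095732]
board 364 [ 0.0208 -0.9997  0.0093] tilt 0.5352010446141948 yaw -88.80550499855539 x at .032 0.5928940785097453
```

Call:
step_arm --grip_force 40 --targets '[{"claw": 0,"tx": 0,"ty": 0.003,"tz": 0,"yaw": 0},{"claw": 0,"tx": 0,"ty": 0,"tz": 0,"yaw": 0},{"claw": 0,"tx": 0,"ty": 0,"tz": 0,"yaw": 0},{"claw": 0,"tx": 0,"ty": 0.001,"tz": 0.003,"yaw": 0},{"claw": 0,"tx": 0,"ty": 0.001,"tz": 0.003,"yaw": 0},{"claw": 0,"tx": 0,"ty": 0.001,"tz": 0.003,"yaw": 0},{"claw": 0,"tx": 0,"ty": 0,"tz": 0,"yaw": 0},{"claw": 0,"tx": 0,"ty": 0,"tz": 0,"yaw": 0}]'

```text
time: 20.35
tcp_pos: [0.5425, 0.0128, 0.1859]
ee_rot: [0.709, 0.706, 0.001, 0.001]
ft_force: [-2.2, 1.2, 18.1]
finger_gap: 0.0142
gripper_force: 37.2
```

```bash
python3 chk.py w16
```

```text
{'time': 20.35, 'joints': [-0.0954, 0.1737, -0.297, 1.0981, -0.0002, 1.4796], 'tcp_pos': [0.5425, 0.0128, 0.1859], 'ee_rot': [0.7086, 0.7056, 0.0006, 0.0008], 'ft_force': [-2.2056, 1.1522, 18.0761], 'finger_gap': 0.0142, 'gripper_force': 37.1959}
13983 bbox [[ 0.5244 -0.035   0.1213]
 [ 0.5683  0.0609  0.1992]]
n [ 0.9361 -0.0021  0.3516] tilt 20.588261166053943 yaw -0.13073086555834917
front x at z=.0355: 0.6009311874510606 mid [0.55139885 0.02551165 0.16736033] y rng at z.15-.17 [-0.03723147  0.06093955]
board 368 [ 0.1112 -0.992   0.0606] tilt 3.476037397575748 yaw -83.60646337803323 x at .032 0.5983864627239301
```

Call:
step_arm --grip_force 20 --targets '[{"claw": 0.1,"tx": 0,"ty": 0,"tz": -0.004,"yaw": 0},{"claw": 0.2,"tx": 0,"ty": 0,"tz": -0.004,"yaw": 0},{"claw": 0.3,"tx": 0,"ty": 0,"tz": 0,"yaw": 0},{"claw": 0.4,"tx": 0,"ty": 0,"tz": 0,"yaw": 0},{"claw": 0.5,"tx": 0,"ty": 0,"tz": -0.03,"yaw": 0},{"claw": 0.6,"tx": 0,"ty": 0,"tz": -0.12,"yaw": 0},{"claw": 1,"tx": 0,"ty": 0.1,"tz": -0.12,"yaw": 0},{"claw": 1,"tx": 0,"ty": 0.15,"tz": -0.03,"yaw": 0}]'

```text
time: 21.2
tcp_pos: [0.618, 0.0126, 0.2803]
ee_rot: [0.709, 0.706, 0.002, 0.002]
ft_force: [1.7, -0.6, 1.2]
finger_gap: 0.078
gripper_force: 0.0
```

Call:
step_arm --targets '[{"claw": 1,"tx": 0,"ty": 0.1,"tz": 0,"yaw": 0},{"claw": 1,"tx": 0,"ty": 0.06,"tz": 0,"yaw": 0},{"claw": 0.5,"tx": 0,"ty": 0,"tz": 0,"yaw": 0},{"claw": 0,"tx": 0,"ty": 0,"tz": 0,"yaw": 0},{"claw": 0,"tx": 0,"ty": 0,"tz": 0,"yaw": 0},{"claw": 0,"tx": 0,"ty": 0,"tz": 0,"yaw": 0},{"claw": 0,"tx": 0,"ty": 0,"tz": 0,"yaw": 0},{"claw": 0,"tx": 0,"ty": 0,"tz": 0,"yaw": 0}]'

```text
time: 22.0
tcp_pos: [0.6647, 0.0124, 0.2752]
ee_rot: [0.709, 0.706, 0.0, 0.0]
ft_force: [0.0, 0.1, 0.4]
finger_gap: 0.0001
gripper_force: 0.0
```

```bash
python3 chk.py w17
python3 - <<'E'
from h import *
im,d,K=load('w17'); P=cloud(d,K)
m=(P[...,2]>.1)&(P[...,2]<.113)&(P[...,0]<.575)&(P[...,0]>.545)&((P[...,1]>.0645)|(P[...,1]<-.042))&(abs(P[...,1])<.1)
print('rig y',P[m][:,1].min(),P[m][:,1].max())
plan([.567,-.2765,.20],90,1)
E
```

```text
{'time': 22.0, 'joints': [-0.0786, 0.3368, 0.1071, 1.341, 0.0, 1.4966], 'tcp_pos': [0.6647, 0.0124, 0.2752], 'ee_rot': [0.7086, 0.7056, 0.0001, 0.0], 'ft_force': [0.024, 0.1009, 0.3992], 'finger_gap': 0.0001, 'gripper_force': 0.0}
12921 bbox [[ 0.5339 -0.038   0.1206]
 [ 0.5681  0.061   0.1863]]
n [ 0.9255 -0.0069  0.3787] tilt 22.251159688679564 yaw -0.42543173584820443
front x at z=.0355: 0.6027189620238282 mid [0.55242331 0.01424385 0.15842846] y rng at z.15-.17 [-0.0374888   0.06090049]
board 1639 [ 0.9395 -0.0078  0.3424] tilt 20.02574841918466 yaw -0.47362253650624625 x at .032 0.5906752447128093
rig y -0.06514561416636971 0.085198455943418
tx -0.964 ty -0.322 tz 0.251 yaw -0.006
```

Call:
step_arm --targets '[{"claw": 0.6,"tx": 0,"ty": -0.1,"tz": 0,"yaw": 0},{"claw": 1,"tx": 0,"ty": -0.15,"tz": 0,"yaw": 0},{"claw": 1,"tx": 0,"ty": -0.12,"tz": 0,"yaw": 0},{"claw": 1,"tx": 0,"ty": -0.037,"tz": 0.03,"yaw": 0},{"claw": 1,"tx": 0,"ty": 0,"tz": 0.08,"yaw": 0},{"claw": 1,"tx": 0,"ty": 0,"tz": 0.1,"yaw": 0},{"claw": 0.8,"tx": 0,"ty": 0,"tz": 0.08,"yaw": 0},{"claw": 0.5,"tx": 0,"ty": 0,"tz": 0.02,"yaw": 0}]'

```text
time: 22.85
tcp_pos: [0.5405, 0.0131, 0.1791]
ee_rot: [0.709, 0.706, -0.002, -0.002]
ft_force: [-0.8, 0.3, -0.2]
finger_gap: 0.0588
gripper_force: 0.0
```

Call:
step_arm --grip_force 40 --targets '[{"claw": 0.3,"tx": 0,"ty": 0,"tz": 0,"yaw": 0},{"claw": 0.2,"tx": 0,"ty": 0,"tz": 0,"yaw": 0},{"claw": 0.1,"tx": 0,"ty": 0,"tz": 0,"yaw": 0},{"claw": 0,"tx": 0,"ty": 0,"tz": -0.005,"yaw": 0},{"claw": 0,"tx": 0,"ty": 0,"tz": -0.005,"yaw": 0},{"claw": 0,"tx": 0,"ty": 0,"tz": -0.005,"yaw": 0},{"claw": 0,"tx": 0,"ty": 0,"tz": -0.005,"yaw": 0},{"claw": 0,"tx": 0,"ty": 0,"tz": 0,"yaw": 0}]'

```text
time: 23.65
tcp_pos: [0.5458, 0.0127, 0.1895]
ee_rot: [0.709, 0.706, 0.002, 0.002]
ft_force: [5.2, 0.1, 0.1]
finger_gap: 0.0136
gripper_force: 38.6
```

```bash
python3 chk.py w18
```

```text
{'time': 23.65, 'joints': [-0.0954, 0.1737, -0.2888, 1.102, 0.0004, 1.4798], 'tcp_pos': [0.5458, 0.0127, 0.1895], 'ee_rot': [0.7087, 0.7056, 0.0021, 0.0023], 'ft_force': [5.171, 0.0539, 0.0544], 'finger_gap': 0.0136, 'gripper_force': 38.6097}
13348 bbox [[ 0.5278 -0.0345  0.122 ]
 [ 0.571   0.061   0.1993]]
n [ 0.9462 -0.0014  0.3235] tilt 18.874376998870137 yaw -0.08620016091465786
front x at z=.0355: 0.601056973595943 mid [0.5542923  0.02589625 0.17228786] y rng at z.15-.17 [-0.03730803  0.06096385]
board 371 [ 0.0971 -0.9944  0.0423] tilt 2.4242960314781916 yaw -84.42023044297254 x at .032 0.5921338081128783
```

Call:
step_arm --targets '[{"claw": 0,"tx": 0,"ty": 0,"tz": 0.004,"yaw": 0},{"claw": 0,"tx": 0,"ty": 0,"tz": 0.004,"yaw": 0},{"claw": 0,"tx": 0,"ty": 0,"tz": 0.004,"yaw": 0},{"claw": 0,"tx": 0,"ty": 0,"tz": 0.002,"yaw": 0},{"claw": 0,"tx": 0,"ty": 0,"tz": 0,"yaw": 0},{"claw": 0,"tx": 0,"ty": 0,"tz": 0,"yaw": 0},{"claw": 0,"tx": 0,"ty": 0,"tz": 0,"yaw": 0},{"claw": 0,"tx": 0,"ty": 0,"tz": 0,"yaw": 0}]'

```text
time: 24.5
tcp_pos: [0.5449, 0.0128, 0.1852]
ee_rot: [0.709, 0.706, 0.002, 0.002]
ft_force: [5.0, -0.2, 5.7]
finger_gap: 0.0138
gripper_force: 48.7
```

```bash
python3 chk.py w19
```

```text
{'time': 24.5, 'joints': [-0.0953, 0.1767, -0.2948, 1.0949, 0.0002, 1.4799], 'tcp_pos': [0.5449, 0.0128, 0.1852], 'ee_rot': [0.7086, 0.7056, 0.0015, 0.0017], 'ft_force': [5.0174, -0.2476, 5.7404], 'finger_gap': 0.0138, 'gripper_force': 48.6819}
13785 bbox [[ 0.5269 -0.0346  0.1215]
 [ 0.5698  0.061   0.1991]]
n [ 0.9413 -0.0017  0.3375] tilt 19.7233114701219 yaw -0.10359921307160011
front x at z=.0355: 0.6010721773460055 mid [0.55336197 0.02600233 0.1685786 ] y rng at z.15-.17 [-0.03716683  0.06105007]
board 369 [ 0.2617 -0.9575  0.1209] tilt 6.946146969470195 yaw -74.71119733261054 x at .032 0.5938620240980274
```

Call:
step_arm --grip_force 20 --targets '[{"claw": 0.16,"tx": 0,"ty": 0,"tz": 0,"yaw": 0},{"claw": 0.18,"tx": 0,"ty": 0,"tz": 0,"yaw": 0},{"claw": 0.25,"tx": 0,"ty": 0,"tz": 0,"yaw": 0},{"claw": 0.4,"tx": 0,"ty": 0,"tz": 0,"yaw": 0},{"claw": 0.55,"tx": 0,"ty": 0,"tz": 0,"yaw": 0},{"claw": 0.6,"tx": 0,"ty": 0,"tz": -0.08,"yaw": 0},{"claw": 0.8,"tx": 0,"ty": 0,"tz": -0.15,"yaw": 0},{"claw": 0.8,"tx": 0,"ty": 0.1,"tz": -0.1,"yaw": 0}]'

```text
time: 25.35
tcp_pos: [0.5696, 0.0131, 0.2839]
ee_rot: [0.709, 0.706, -0.002, -0.002]
ft_force: [1.5, -0.1, 0.5]
finger_gap: 0.0678
gripper_force: 0.0
```

Call:
step_arm --targets '[{"claw": 0.5,"tx": 0,"ty": 0.15,"tz": 0,"yaw": 0},{"claw": 0,"tx": 0,"ty": 0.15,"tz": 0,"yaw": 0},{"claw": 0,"tx": 0,"ty": 0,"tz": 0,"yaw": 0},{"claw": 0,"tx": 0,"ty": 0,"tz": 0,"yaw": 0},{"claw": 0,"tx": 0,"ty": 0,"tz": 0,"yaw": 0},{"claw": 0,"tx": 0,"ty": 0,"tz": 0,"yaw": 0},{"claw": 0,"tx": 0,"ty": 0,"tz": 0,"yaw": 0},{"claw": 0,"tx": 0,"ty": 0,"tz": 0,"yaw": 0}]'

```text
time: 26.15
tcp_pos: [0.6623, 0.0124, 0.2834]
ee_rot: [0.709, 0.706, 0.0, 0.0]
ft_force: [-0.0, 0.0, 0.8]
finger_gap: -0.0
gripper_force: 0.0
```

```bash
python3 chk.py w20; python3 -c "
from h import *
plan([.567,-.2765,.20],90,1)"
```

```text
{'time': 26.15, 'joints': [-0.0788, 0.3294, 0.114, 1.3549, -0.0, 1.4963], 'tcp_pos': [0.6623, 0.0124, 0.2834], 'ee_rot': [0.7086, 0.7056, 0.0002, 0.0002], 'ft_force': [-0.0356, 0.0209, 0.8496], 'finger_gap': -0.0, 'gripper_force': 0.0}
11844 bbox [[ 0.5348 -0.0378  0.1205]
 [ 0.5681  0.0611  0.1871]]
n [ 0.9309 -0.0075  0.3653] tilt 21.42382038833044 yaw -0.46128466752499103
front x at z=.0355: 0.6014040018939921 mid [0.55300458 0.01425931 0.15884579] y rng at z.15-.17 [-0.03720702  0.06107727]
board 1519 [ 0.9393 -0.0077  0.3431] tilt 20.06377048388699 yaw -0.4715833654465904 x at .032 0.5906644144158615
tx -0.964 ty -0.314 tz 0.278 yaw -0.006
```

The block now stands 1.4° from flush, centred and square. Next is the release key.

Call:
step_arm --targets '[{"claw": 0,"tx": -0.1,"ty": -0.03,"tz": 0,"yaw": 0},{"claw": 0,"tx": -0.15,"ty": -0.05,"tz": 0,"yaw": 0},{"claw": 0,"tx": -0.15,"ty": -0.05,"tz": 0,"yaw": 0},{"claw": 0,"tx": -0.15,"ty": -0.05,"tz": 0,"yaw": 0},{"claw": 0,"tx": -0.15,"ty": -0.05,"tz": 0.04,"yaw": 0},{"claw": 0,"tx": -0.15,"ty": -0.05,"tz": 0.06,"yaw": 0},{"claw": 0,"tx": -0.114,"ty": -0.034,"tz": 0.06,"yaw": 0},{"claw": 0,"tx": 0,"ty": 0,"tz": 0,"yaw": 0}]'

```text
time: 27.0
tcp_pos: [0.5647, -0.279, 0.2321]
ee_rot: [0.711, 0.704, -0.001, -0.002]
ft_force: [-0.2, -0.4, -0.1]
finger_gap: 0.0002
gripper_force: 0.0
```

Run:
```python
from h import *
st(); im,d,K=shot('wrist','w21'); P=cloud(d,K)
m=(P[...,2]>.05)&(P[...,2]<.13)&(abs(P[...,0]-.567)<.06)&(abs(P[...,1]+.2765)<.06)
z=P[m][:,2]; h,e=np.histogram(z,np.arange(.05,.13,.002)); print([(round(a,3),b) for a,b in zip(e,h) if b>30])
zt=e[np.argmax(h*(e[:-1]>.083))]+.001; k=m&(abs(P[...,2]-zt)<.004); q=P[k]; print('key',np.median(q[:,2]),cv2.minAreaRect((q[:,:2]*1000).astype(np.float32)),q.mean(0))
```

```text
{'time': 27.0, 'joints': [-0.5609, 0.2973, -0.0373, 1.2405, -0.0015, 1.02], 'tcp_pos': [0.5647, -0.279, 0.2321], 'ee_rot': [0.7107, 0.7035, -0.0012, -0.0019], 'ft_force': [-0.2348, -0.4038, -0.1478], 'finger_gap': 0.0002, 'gripper_force': 0.0}
[(np.float64(0.062), np.int64(38)), (np.float64(0.064), np.int64(474)), (np.float64(0.066), np.int64(3683)), (np.float64(0.068), np.int64(629)), (np.float64(0.07), np.int64(827)), (np.float64(0.072), np.int64(1334)), (np.float64(0.074), np.int64(65)), (np.float64(0.078), np.int64(171)), (np.float64(0.08), np.int64(41)), (np.float64(0.086), np.int64(105)), (np.float64(0.088), np.int64(1862)), (np.float64(0.09), np.int64(2703))]
key 0.0901459374180893 ((568.5903930664062, -280.7486572265625), (64.05438995361328, 43.9840202331543), 79.56968688964844) [ 0.56862309 -0.27921773  0.09009462]
```

Call:
step_arm --targets '[{"claw": 0,"tx": 0,"ty": 0.01,"tz": 0.06,"yaw": 0},{"claw": 0,"tx": 0,"ty": 0,"tz": 0.1,"yaw": 0},{"claw": 0,"tx": 0,"ty": 0,"tz": 0.1,"yaw": 0},{"claw": 0,"tx": 0,"ty": 0,"tz": 0.08,"yaw": 0},{"claw": 0,"tx": 0,"ty": 0,"tz": 0.04,"yaw": 0},{"claw": 0,"tx": 0,"ty": 0,"tz": 0,"yaw": 0},{"claw": 0,"tx": 0,"ty": 0,"tz": 0,"yaw": 0},{"claw": 0,"tx": 0,"ty": 0,"tz": 0,"yaw": 0}]'

```text
time: 27.85
tcp_pos: [0.5723, -0.2763, 0.1231]
ee_rot: [0.708, 0.706, 0.0, 0.002]
ft_force: [-0.4, -0.7, -0.2]
finger_gap: -0.0
gripper_force: 0.0
```

Call:
step_arm --targets '[{"claw": 0,"tx": -0.01,"ty": -0.012,"tz": 0.01,"yaw": 0},{"claw": 0,"tx": 0,"ty": 0,"tz": 0.01,"yaw": 0},{"claw": 0,"tx": 0,"ty": 0,"tz": 0.01,"yaw": 0},{"claw": 0,"tx": 0,"ty": 0,"tz": 0.008,"yaw": 0},{"claw": 0,"tx": 0,"ty": 0,"tz": 0,"yaw": 0},{"claw": 0,"tx": 0,"ty": 0,"tz": 0,"yaw": 0},{"claw": 0,"tx": 0,"ty": 0,"tz": 0,"yaw": 0},{"claw": 0,"tx": 0,"ty": 0,"tz": 0,"yaw": 0}]'

```text
time: 28.65
tcp_pos: [0.5672, -0.279, 0.1097]
ee_rot: [0.709, 0.706, -0.0, 0.0]
ft_force: [-1.0, -1.8, 1.9]
finger_gap: 0.0
gripper_force: 0.9
```

Call:
step_arm --targets '[{"claw": 0,"tx": 0,"ty": 0,"tz": 0.004,"yaw": 0},{"claw": 0,"tx": 0,"ty": 0,"tz": 0.004,"yaw": 0},{"claw": 0,"tx": 0,"ty": 0,"tz": 0,"yaw": 0},{"claw": 0,"tx": 0,"ty": 0,"tz": 0,"yaw": 0},{"claw": 0,"tx": 0,"ty": 0,"tz": 0,"yaw": 0},{"claw": 0,"tx": 0,"ty": 0,"tz": 0,"yaw": 0},{"claw": 0,"tx": 0,"ty": 0,"tz": 0,"yaw": 0},{"claw": 0,"tx": 0,"ty": 0,"tz": 0,"yaw": 0}]'

```text
time: 29.45
tcp_pos: [0.5672, -0.2789, 0.1072]
ee_rot: [0.709, 0.706, -0.0, 0.0]
ft_force: [-1.9, -1.2, 3.0]
finger_gap: 0.0004
gripper_force: 1.6
```

Call:
step_arm --targets '[{"claw": 0,"tx": 0,"ty": 0,"tz": 0.003,"yaw": 0},{"claw": 0,"tx": 0,"ty": 0,"tz": 0.002,"yaw": 0},{"claw": 0,"tx": 0,"ty": 0,"tz": 0,"yaw": 0},{"claw": 0,"tx": 0,"ty": 0,"tz": 0,"yaw": 0},{"claw": 0,"tx": 0,"ty": 0,"tz": 0,"yaw": 0},{"claw": 0,"tx": 0,"ty": 0,"tz": 0,"yaw": 0},{"claw": 0,"tx": 0,"ty": 0,"tz": 0,"yaw": 0},{"claw": 0,"tx": 0,"ty": 0,"tz": 0,"yaw": 0}]'

```text
time: 30.25
tcp_pos: [0.5673, -0.2789, 0.1062]
ee_rot: [0.709, 0.706, -0.0, 0.0]
ft_force: [-1.6, -1.0, 5.8]
finger_gap: -0.0003
gripper_force: 2.9
```

Call:
step_arm --targets '[{"claw": 0,"tx": 0,"ty": 0,"tz": 0,"yaw": 0},{"claw": 0,"tx": 0,"ty": 0,"tz": 0,"yaw": 0},{"claw": 0,"tx": 0,"ty": 0,"tz": 0,"yaw": 0},{"claw": 0,"tx": 0,"ty": 0,"tz": 0,"yaw": 0},{"claw": 0,"tx": 0,"ty": 0,"tz": 0,"yaw": 0},{"claw": 0,"tx": 0,"ty": 0,"tz": 0,"yaw": 0},{"claw": 0,"tx": 0,"ty": 0,"tz": 0,"yaw": 0},{"claw": 0,"tx": 0,"ty": 0,"tz": 0,"yaw": 0}]'

```text
time: 31.05
tcp_pos: [0.5672, -0.2789, 0.1062]
ee_rot: [0.709, 0.706, -0.0, 0.0]
ft_force: [-2.2, -0.9, 5.2]
finger_gap: -0.0002
gripper_force: 2.9
```

Call:
step_arm --targets '[{"claw": 0,"tx": 0,"ty": 0,"tz": 0,"yaw": 0},{"claw": 0,"tx": 0,"ty": 0,"tz": 0,"yaw": 0},{"claw": 0,"tx": 0,"ty": 0,"tz": 0,"yaw": 0},{"claw": 0,"tx": 0,"ty": 0,"tz": 0,"yaw": 0},{"claw": 0,"tx": 0,"ty": 0,"tz": 0,"yaw": 0},{"claw": 0,"tx": 0,"ty": 0,"tz": 0,"yaw": 0},{"claw": 0,"tx": 0,"ty": 0,"tz": 0,"yaw": 0},{"claw": 0,"tx": 0,"ty": 0,"tz": 0,"yaw": 0}]'

```text
time: 31.85
tcp_pos: [0.5672, -0.2789, 0.1062]
ee_rot: [0.709, 0.706, -0.0, 0.0]
ft_force: [-2.0, -1.7, 5.7]
finger_gap: -0.0
gripper_force: 2.9
```

Call:
step_arm --targets '[{"claw": 0,"tx": 0,"ty": 0,"tz": 0.006,"yaw": 0},{"claw": 0,"tx": 0,"ty": 0,"tz": 0.007,"yaw": 0},{"claw": 0,"tx": 0,"ty": 0,"tz": 0.007,"yaw": 0},{"claw": 0,"tx": 0,"ty": 0,"tz": 0.005,"yaw": 0},{"claw": 0,"tx": 0,"ty": 0,"tz": 0,"yaw": 0},{"claw": 0,"tx": 0,"ty": 0,"tz": 0,"yaw": 0},{"claw": 0,"tx": 0,"ty": 0,"tz": 0,"yaw": 0},{"claw": 0,"tx": 0,"ty": 0,"tz": 0,"yaw": 0}]'

```text
time: 32.65
tcp_pos: [0.5674, -0.279, 0.1009]
ee_rot: [0.709, 0.706, -0.0, 0.001]
ft_force: [-5.9, 0.8, 16.2]
finger_gap: -0.0
gripper_force: 8.2
```

Call:
step_arm --targets '[{"claw": 0,"tx": 0,"ty": 0,"tz": -0.01,"yaw": 0},{"claw": 0,"tx": 0,"ty": 0,"tz": -0.02,"yaw": 0},{"claw": 0,"tx": 0,"ty": 0,"tz": -0.03,"yaw": 0},{"claw": 0,"tx": 0,"ty": 0,"tz": -0.06,"yaw": 0},{"claw": 0,"tx": 0,"ty": 0,"tz": -0.1,"yaw": 0},{"claw": 0,"tx": 0,"ty": 0,"tz": -0.1,"yaw": 0},{"claw": 0,"tx": 0,"ty": 0,"tz": -0.08,"yaw": 0},{"claw": 0,"tx": 0,"ty": 0,"tz": 0,"yaw": 0}]'

```text
time: 33.45
tcp_pos: [0.5697, -0.2796, 0.2221]
ee_rot: [0.708, 0.706, 0.001, 0.003]
ft_force: [0.5, -1.0, 0.1]
finger_gap: 0.0
gripper_force: 0.0
```

Run:
```python
from h import *
st(); im,d,K=shot('wrist','w22'); P=cloud(d,K)
m=(P[...,2]>.078)&(P[...,2]<.13)&(abs(P[...,0]-.567)<.025)&(abs(P[...,1]+.28)<.03); print('key z',np.median(P[m][:,2]))
im,d,K=shot('top','t22'); P=cloud(d,K); P0=cloud(load('top0')[1],load('top0')[2])
m=(P[...,2]>.12)&(P[...,2]<.2)&(abs(P[...,0]-.56)<.05)&(abs(P[...,1]-.012)<.08); print('block',np.percentile(P[m],[1,50,99],axis=0).round(3))
g=lambda n:cv2.cvtColor(load(n)[0],cv2.COLOR_RGB2GRAY).astype(int)
D=((abs(P[...,2]-P0[...,2])>.025)).astype(np.uint8); D=cv2.morphologyEx(D,cv2.MORPH_OPEN,np.ones((3,3)))
n,_,s,c=cv2.connectedComponentsWithStats(D); print([(s[i].tolist()) for i in range(1,n) if s[i][4]>25])
```

```text
{'time': 33.45, 'joints': [-0.5586, 0.3035, -0.0504, 1.2096, 0.0013, 1.0161], 'tcp_pos': [0.5697, -0.2796, 0.2221], 'ee_rot': [0.7085, 0.7057, 0.0014, 0.0034], 'ft_force': [0.4955, -0.9655, 0.1341], 'finger_gap': 0.0, 'gripper_force': 0.0}
key z 0.09017910239902752
block [[ 0.534 -0.034  0.126]
 [ 0.543  0.012  0.183]
 [ 0.567  0.064  0.195]]
[[197, 123, 244, 292, 23457], [161, 188, 43, 18, 449], [256, 199, 35, 10, 292], [0, 314, 211, 106, 10788], [301, 400, 15, 20, 234]]
```

```bash
python3 -c "
from rig import ctrl
print(ctrl.job_done())"
```

```text
the job is handed in; nothing more can be done
None
```

Job handed in at about 33.5 s: the block stands on the rest, carving to the camera and about 1.4° (2 mm at the foot) short of flush with the board; the key was held at the first click for over 1.5 s, pressed fully down, and is back up.

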